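Put the toy road crew away: feel for the loose drum, load the tray, dock it

ROBOT

A 6-joint arm with a two-finger parallel gripper is mounted at the origin on the work surface. World frame = base frame: x ahead of the robot, y to its left, z up, the work surface at z = 0. Lengths are in m, angles in degrees, forces in N, time in s.
With the tool pointing down it reaches from about 0.375 to 0.975 m from the base axis. Payload 3.8 kg.
Tool frame: the origin (TCP) lies at the very end of the fingers, on their centre line; the grasp point (between the pads) lies 19 mm behind it; z points along the fingers, y is the line along which they close (so a half turn about z gives the same grasp; the last joint's range is limited). The gripper opens to 88 mm and grips with 3 to 60 N. Pads are 18 mm wide; open, the fingers measure 123 mm over their backs; the gripper's body (75 mm by 187 mm) begins 45 mm behind the grasp point.
Start: joints at [65.609, 15.12, 91.902, -0, 72.978, -2.114], TCP at [0.256, 0.625, 0.239] pointing down, gripper open.
Joint ranges: [-150.88, 150.88], [-54.13, 125.18], [17.81, 147.31], [-75.09, 255.09], [0, 152.58], [-146.25, 146.25]. Speed limits (degrees/s): [147.25, 147.25, 180, 180, 180, 180].

INTERFACE

Orientations are given as a 3x3 rotation matrix whose columns are the frame's x, y, z axes.
In Python, from bench import bot gives the robot as it stands. The module is installed in compiled form; this text tells all that it offers.
- The arm moves only by the tool carry_out, never from a script. Its argument "deltas" is a list of rows, each an object of numbers: "gripper": the closure, from -1 (fully open) to 1 (shut); "tx", "ty", "tz": the shift along the world's x, y, z in mm; "roll": the turn about the world's z in rad. A call has 1 to 5 rows; each row is the pose to reach, as a shift and turn from the pose commanded when the call began; what a row does not reach only later rows make up. A row lasts 1/12 s, in which the tool goes at most 41.7 mm and 7.16 degrees, less where a joint would pass 70% of its speed; a pose out of reach is approached as far as the arm can. A call with a gripper value outside its range is refused whole. The fingers move at their own pace and stop on an object; "squeeze" is the grip in N (left out, the last holds). Time passes only in rows, so rows that repeat a pose let the fingers close. It gives the time, the measured TCP pose, the force, the opening and the grip force at its end, in the units of the state.
- bot.get_obs(): the state, without advancing time (a new reading comes with each control period).
- bot.get_image(name): name is "scene" or "top" or "wrist"; returns a dict with "pixels" (384x512x3 uint8, blue, green, red), "fx", "fy", "cx", "cy" (pixels), "k1" (the pictures are not rectified: a ray, as slopes to the right and down, at radius r is drawn at 1 + k1 r^2 times it, then the intrinsics apply), "eye" and "rotation" of the camera in the world. Camera axes: x right, y up, looking along -z (the intrinsics and any distortion apply to the point x, -y, -z); pixel columns grow to the right and rows downward; lengths in m; the calibration is good to about 2 mm. A picture is of the moment at which its call begins. There is no depth.
- bot.sign_off(): hands the job in; it is judged then, once.
The state is a dict: "time": time; "qpos": joint angles; "qvel": joint speeds; "effort": joint torques, N m; "eef_pos": TCP position; "ee_rot": TCP orientation; "ft_force": force on the tool from outside, world axes, zero at the start; "torque": the same for the moment, N m; "gripper_width": finger opening in m; "finger_force": force on a finger pad.
Only numpy, scipy, OpenCV 4.12 (cv2) and the standard library are available. Lean on these libraries where they do the work, as an engineer would, in place of code of your own. Each camera call takes 0.05 s, during which the arm holds its last target. There are 200 camera calls.

TASK

Put the toys away: slide open the green box's lid, feel which of the four yellow stubs inside is a loose toy drum and not part of the box, put that drum on the blue tray with every toy vehicle that is out (vehicles on their wheels, all within the rim and let go), and shut the lid again. Only once all of them are aboard, slide the tray by its white handle into the wooden slotted holder until it is fully home against the back, with everything still on it. Leave the glass jar, the key bowl and the cactus where they are.

Things in the scene. Friction and masses are not known exactly. Their poses are not given: they have to be found in the camera images.
- mixer_mid (a point): Orange plastic toy cement mixer truck with a grey drum, 74 x 34 mm, 50 mm tall. Site: middle of that plan, 20 mm above its underside; x: to its front, z: up. Flat sides 34 mm apart (y) up to 24 mm high, nothing wider above: take it across its width. May be absent (no reading).
- van_mid (a point): White die-cast toy van, 74 x 34 mm, 37 mm tall. Site: middle of that plan, 20 mm above its underside; x: to its front, z: up. Flat sides 34 mm apart (y) up to 24 mm high, nothing wider above: take it across its width. May be absent (no reading).
- forklift_mid (a point): Steel toy forklift, 74 x 34 mm, 46 mm tall. Its body spans x = -37 to +15 mm; ahead are a dark mast and thin forks: take it about 10 mm behind the point. Site: middle of that plan, 20 mm above its underside; x: to its front, z: up. Flat sides 34 mm apart (y) up to 24 mm high, nothing wider above: take it across its width. May be absent (no reading).
- stub_1_mid (a point): One of four look-alike yellow round stubs, 26 mm across, 26 mm tall, one in each quarter of the green box's floor. Three are moulded fast and do not give; one is a loose toy drum (40 g) that slides when pushed. Which place holds the loose one varies and cannot be seen: feel for it by pushing. Site: on its axis, 13 mm above the box floor.
- stub_2_mid (a point): One of four look-alike yellow round stubs, 26 mm across, 26 mm tall, one in each quarter of the green box's floor. Three are moulded fast and do not give; one is a loose toy drum (40 g) that slides when pushed. Which place holds the loose one varies and cannot be seen: feel for it by pushing. Site: on its axis, 13 mm above the box floor.
- stub_3_mid (a point): One of four look-alike yellow round stubs, 26 mm across, 26 mm tall, one in each quarter of the green box's floor. Three are moulded fast and do not give; one is a loose toy drum (40 g) that slides when pushed. Which place holds the loose one varies and cannot be seen: feel for it by pushing. Site: on its axis, 13 mm above the box floor.
- stub_4_mid (a point): One of four look-alike yellow round stubs, 26 mm across, 26 mm tall, one in each quarter of the green box's floor. Three are moulded fast and do not give; one is a loose toy drum (40 g) that slides when pushed. Which place holds the loose one varies and cannot be seen: feel for it by pushing. Site: on its axis, 13 mm above the box floor.
- partsbox: Opaque green plastic box, fixed, 180 x 180 mm outside, 52 mm tall without its lid, walls and floor 5 mm thick. Origin: centre of its underside, on the shelf; x and y along its sides. The stubs stand near x = +-34 mm, y = +-34 mm.
- boxlid (a joint): Flat grey sliding lid of the green box, 180 x 180 x 6 mm, lying on its rim (lid top 58 mm above the shelf). 0 m: shut; grows as it slides away along the box's +x, stop at 0.175 m (fully open: the box is then uncovered up to its far wall). Slides with about 2 N and stays where it is left.
- lid_grip (a point): Black ridge on the lid by which to slide it: 12 mm thick (along the box's x), 60 mm long (y), rising 18 mm above the lid's top. Site: middle of the ridge, 9 mm above the lid's top; 65 mm on the -x side of the lid's centre.
- tray_mid (a point): Loose blue tray (hard silicone car mat tile with a rim), 0.35 kg, 190 mm (x) by 140 mm (y), floor 8 mm thick, rim 12 mm wide on the long sides, 4 mm at the ends, 18 mm above the shelf. Site: centre of the floor's upper face. x points to its leading end, which enters the holder first; the handle is at the -x end. Slides flat on the shelf; holds three vehicles and the drum in a 2 x 2 layout, vehicles lengthwise.
- tray_handle (a point): White upright handle fin behind the tray, 46 mm long (along the tray's x), 12 mm thick (y), its top 45 mm above the shelf. Site: in the middle of the fin, 30 mm above the shelf, 117 mm behind the tray's centre.
- dock: Fixed pale wooden slotted holder, no floor or roof: two rails 45 mm tall, 148 mm apart, and a back stop. Origin: on the shelf, midway between the rails. +x: the way in, along the tray's x. Mouth at x = -95 mm with 40 mm flared guides before it; stop at +97 mm, so the tray centre is at +2 mm when home. Lips 25 mm up overhang just the tray rim (8 mm): it must slide in.
- jar: Glass jar with a white clip-on plastic lid, 88 mm across, 109 mm tall, loose bystander. Origin: centre of its underside.
- keybowl: Blue ceramic key bowl, 110 mm across, 45 mm tall, loose bystander. Origin: centre of its underside.
- cactus: Small cactus in a terracotta pot, 80 mm across, 122 mm tall, loose bystander. Origin: centre of its underside.
Things that resemble listed ones, but are neither listed nor needed, are in the scene too. Several things look just like the part that bears forklift_mid: the one meant starts nearest to the robot's base.

How it is judged (in metres and radians):
On the way, in this order (a step that is already met when the one before it is completed fails the run):
1. the loose drum and every vehicle are on the tray, vehicles upright, while the tray is still outside the holder (x of mixer_mid in the frame of tray_mid between -0.085 and 0.085 m and y of mixer_mid in the frame of tray_mid between -0.056 and 0.056 m and z of mixer_mid in the frame of tray_mid between 0 and 0.03 m and angle between each of mixer_mid, van_mid, forklift_mid's own z axis and vertical below 0.25 rad and linear speed of each of mixer, van, forklift below 0.03 m/s and x of van_mid in the frame of tray_mid between -0.085 and 0.085 m and y of van_mid in the frame of tray_mid between -0.056 and 0.056 m and z of van_mid in the frame of tray_mid between 0 and 0.03 m and x of forklift_mid in the frame of tray_mid between -0.085 and 0.085 m and y of forklift_mid in the frame of tray_mid between -0.056 and 0.056 m and z of forklift_mid in the frame of tray_mid between 0 and 0.03 m and ((x of stub_1_mid in the frame of tray_mid between -0.088 and 0.088 m and y of stub_1_mid in the frame of tray_mid between -0.056 and 0.056 m and z of stub_1_mid in the frame of tray_mid between 0 and 0.025 m and linear speed of stub_1 below 0.03 m/s) or (x of stub_2_mid in the frame of tray_mid between -0.088 and 0.088 m and y of stub_2_mid in the frame of tray_mid between -0.056 and 0.056 m and z of stub_2_mid in the frame of tray_mid between 0 and 0.025 m and linear speed of stub_2 below 0.03 m/s) or (x of stub_3_mid in the frame of tray_mid between -0.088 and 0.088 m and y of stub_3_mid in the frame of tray_mid between -0.056 and 0.056 m and z of stub_3_mid in the frame of tray_mid between 0 and 0.025 m and linear speed of stub_3 below 0.03 m/s) or (x of stub_4_mid in the frame of tray_mid between -0.088 and 0.088 m and y of stub_4_mid in the frame of tray_mid between -0.056 and 0.056 m and z of stub_4_mid in the frame of tray_mid between 0 and 0.025 m and linear speed of stub_4 below 0.03 m/s)) and x of tray_mid in the frame of dock below -0.12 m), for 0.2 s.
2. the tray is fully home in the holder (x of tray_mid in the frame of dock between -0.006 and 0.02 m and y of tray_mid in the frame of dock between -0.012 and 0.012 m and angle between the x axis of tray_mid and the x axis of dock, either way round below 0.08 rad and angle between tray_mid's own z axis and vertical below 0.06 rad and linear speed of tray below 0.02 m/s and z of tray_mid in the frame of dock below 0.013 m), for 0.2 s.
At the end, for the whole second after the job is handed in: The box lid is shut to within 10 mm. The tray lies flat and straight in the holder, its leading end within 8 mm of the back stop, at rest; the drum and every vehicle present stand or lie at rest on the tray's floor, within its rim, vehicles upright within 0.25 rad (all of step 2 and x of mixer_mid in the frame of tray_mid between -0.085 and 0.085 m and y of mixer_mid in the frame of tray_mid between -0.056 and 0.056 m and z of mixer_mid in the frame of tray_mid between 0 and 0.03 m and angle between each of mixer_mid, van_mid, forklift_mid's own z axis and vertical below 0.25 rad and linear speed of each of mixer, van, forklift below 0.03 m/s and x of van_mid in the frame of tray_mid between -0.085 and 0.085 m and y of van_mid in the frame of tray_mid between -0.056 and 0.056 m and z of van_mid in the frame of tray_mid between 0 and 0.03 m and x of forklift_mid in the frame of tray_mid between -0.085 and 0.085 m and y of forklift_mid in the frame of tray_mid between -0.056 and 0.056 m and z of forklift_mid in the frame of tray_mid between 0 and 0.03 m and ((x of stub_1_mid in the frame of tray_mid between -0.088 and 0.088 m and y of stub_1_mid in the frame of tray_mid between -0.056 and 0.056 m and z of stub_1_mid in the frame of tray_mid between 0 and 0.025 m and linear speed of stub_1 below 0.03 m/s) or (x of stub_2_mid in the frame of tray_mid between -0.088 and 0.088 m and y of stub_2_mid in the frame of tray_mid between -0.056 and 0.056 m and z of stub_2_mid in the frame of tray_mid between 0 and 0.025 m and linear speed of stub_2 below 0.03 m/s) or (x of stub_3_mid in the frame of tray_mid between -0.088 and 0.088 m and y of stub_3_mid in the frame of tray_mid between -0.056 and 0.056 m and z of stub_3_mid in the frame of tray_mid between 0 and 0.025 m and linear speed of stub_3 below 0.03 m/s) or (x of stub_4_mid in the frame of tray_mid between -0.088 and 0.088 m and y of stub_4_mid in the frame of tray_mid between -0.056 and 0.056 m and z of stub_4_mid in the frame of tray_mid between 0 and 0.025 m and linear speed of stub_4 below 0.03 m/s)) and value of joint boxlid below 0.01 m); the robot touches nothing.
It fails at once if the glass jar is shifted by more than 30 mm or tipped (distance of jar from where it was at the start of the episode above 0.03 m or angle between jar's own z axis and vertical above 0.3 rad).
It fails at once if the key bowl is shifted by more than 30 mm or tipped (distance of keybowl from where it was at the start of the episode above 0.03 m or angle between keybowl's own z axis and vertical above 0.3 rad).
It fails at once if the cactus pot is shifted by more than 30 mm or tipped (distance of cactus from where it was at the start of the episode above 0.03 m or angle between cactus's own z axis and vertical above 0.3 rad).
Of mixer, van, forklift only 2 to 3 are there at a start; the rules pass over those that are not, and their reading is None.
At some moment in a run one of mixer, van, forklift may be knocked a few centimetres aside while the robot is not near it.
It also fails if it takes over 210 s, if anything falls off the work surface, if the arm or the gripper's body presses on something with over 40 N, if the wrist force passes 120 N, or if a joint passes its speed limit or range.

## Working session

There is one attempt and no reset: what is moved stays moved. The work goes in short steps, Python scripts to look and compute and a tool call to move; the robot and the scene stay as the last step left them, time stands still between calls to the robot, and variables do not carry over. Pictures are saved under pics/ and viewed, at most 14 in all, crops included, and the job is handed in when it is done.

Besides the shell and the picture viewer there is one more tool, called after "Emit:" as a command line: name --argument value ..., lists and objects as JSON in quotes. carry_out: Moves the arm, as the interface text tells. Its arguments: {"type":"object","properties":{"deltas":{"type":"array"},"squeeze":{"type":"number"}},"required":["deltas"]}

```bash
mkdir -p pics; cat > h.py <<'E'
import numpy as np, cv2
from bench import bot
def img(n,save=None):
    d=bot.get_image(n)
    d={k:(np.array(v) if k in('pixels','eye','rotation') else v) for k,v in d.items()}
    if save: cv2.imwrite('pics/'+save+'.png',d['pixels'])
    return d
def ray(d,u,v):
    K=np.array([[d['fx'],0,d['cx']],[0,d['fy'],d['cy']],[0,0,1.]])
    p=cv2.undistortPoints(np.array([[[u,v]]],float),K,np.array([d['k1'],0,0,0.]))[0,0]
    r=d['rotation']@np.array([p[0],-p[1],-1.]); return r/np.linalg.norm(r)
def pt(d,u,v,z):
    r=ray(d,u,v); e=d['eye']; return e+r*(z-e[2])/r[2]
def px(d,P):
    c=d['rotation'].T@(np.array(P,float)-d['eye']); x,y=c[0]/-c[2],-c[1]/-c[2]
    s=1+d['k1']*(x*x+y*y); return d['fx']*x*s+d['cx'],d['fy']*y*s+d['cy']
E
python3 - <<'E'
from h import *
for n in('scene','top','wrist'):
    d=img(n,n+'0'); print(n,d['eye'].round(3),d['rotation'].round(3).tolist(),d['fx'],d['cx'],d['cy'],d['k1'])
o=bot.get_obs(); print({k:np.round(v,3).tolist() for k,v in o.items()})
E
```

```text
scene [1.22  0.126 1.007] [[-0.214, -0.811, 0.544], [0.977, -0.184, 0.111], [0.01, 0.555, 0.832]] 376.28888237092843 250.4695920684 193.19971234005004 -0.051595925347011476
top [0.344 0.026 1.332] [[-0.05, 0.974, -0.22], [-0.999, -0.048, 0.014], [0.003, 0.22, 0.975]] 378.68261281950265 259.7889122243591 194.31195893734207 0.007391771991475098
wrist [0.183 0.655 0.382] [[0.379, -0.882, -0.28], [0.925, 0.361, 0.117], [-0.002, -0.303, 0.953]] 331.2158358429383 255.8470053403994 193.22885046930406 -0.0001731996984389408
{'time': 0.15, 'qpos': [65.61, 15.16, 91.961, 0.0, 72.978, -2.114], 'qvel': [0.006, -0.088, -0.189, -0.098, 0.007, -0.008], 'effort': [0.001, -50.285, -35.747, 0.073, 0.025, -0.0], 'eef_pos': [0.256, 0.624, 0.238], 'ee_rot': [[-0.925, 0.379, -0.001], [0.379, 0.925, -0.002], [0.0, -0.002, -1.0]], 'ft_force': [-0.2, 0.068, 0.488], 'torque': [-0.042, 0.023, -0.008], 'finger_force': 0.0, 'gripper_width': 0.088}
```

View pics/top0.png

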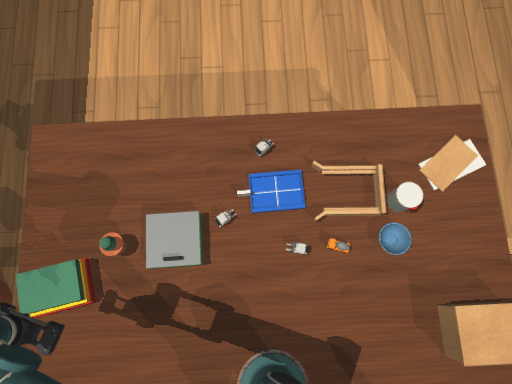

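View pics/scene0.png

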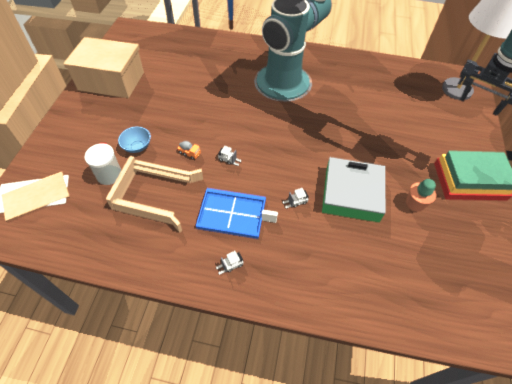

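The top view shows the box at (174,240), the tray at (277,191), the dock at (350,190), the mixer at (339,246) and three forklift-like toys at (264,148), (226,218) and (298,248). The scene view agrees. I'll zoom in on the toys.

```bash
python3 - <<'E'
import cv2,numpy as np
s=cv2.imread('pics/scene0.png');t=cv2.imread('pics/top0.png')
a=cv2.resize(s[130:280,110:400],None,fx=2.7,fy=2.7,interpolation=2)[:400,:780]
b=cv2.resize(t[130:275,140:420],None,fx=2.78,fy=2.78,interpolation=2)
cv2.imwrite('pics/za.png',a);cv2.imwrite('pics/zb.png',b)
E
```

```text
(no output)
```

View pics/za.png

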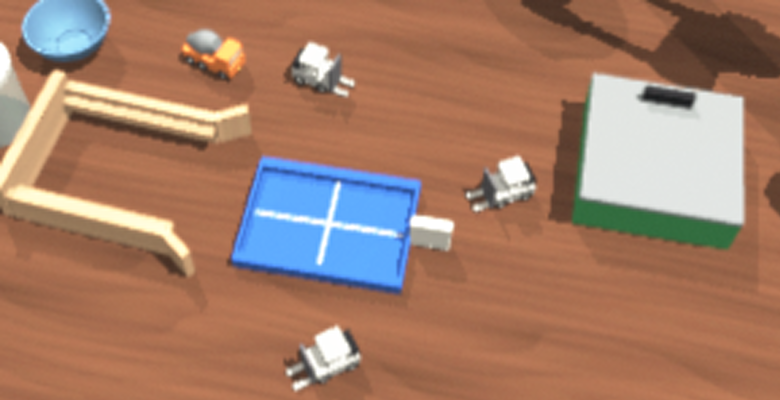

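View pics/zb.png

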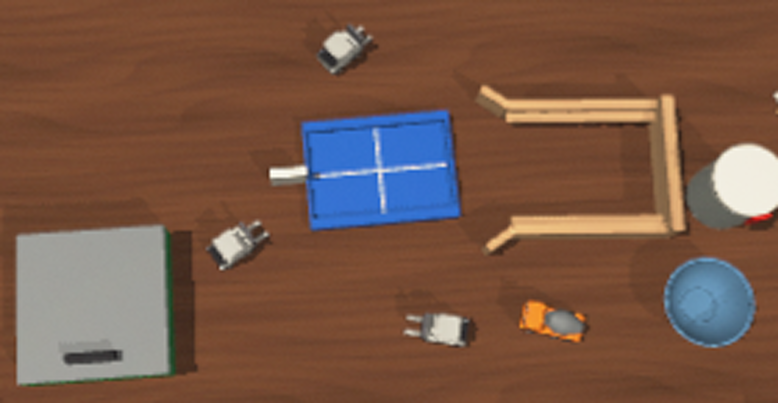

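All three white toys are forklifts, so the van is absent. The forklift meant is the one at top (298,248), nearest the base. Next I measure everything.

```bash
cat >> h.py <<'E'
def comps(m,amin=25):
    m=cv2.morphologyEx(m.astype(np.uint8),cv2.MORPH_CLOSE,np.ones((3,3)))
    cs,_=cv2.findContours(m,cv2.RETR_EXTERNAL,cv2.CHAIN_APPROX_NONE)
    return sorted([c for c in cs if cv2.contourArea(c)>amin],key=cv2.contourArea,reverse=True)
def rect(d,c,z):
    P=np.array([pt(d,*p,z)[:2] for p in c[:,0,:].astype(float)])
    (x,y),(w,h),a=cv2.minAreaRect((P*1000).astype(np.float32)); 
    if w<h: w,h,a=h,w,a+90
    return np.round([x,y,w,h,(a+90)%180-90],1)
def masks(d):
    I=d['pixels']; h,s,v=[x.astype(int) for x in cv2.split(cv2.cvtColor(I,cv2.COLOR_BGR2HSV))]
    return dict(blue=(h>105)&(h<125)&(s>170)&(v>100),grey=(s<40)&(v>120),orange=(h>5)&(h<17)&(s>200)&(v>180),
     wood=(h>10)&(h<22)&(s>70)&(s<150)&(v>140),yellow=(h>20)&(h<35)&(s>130)&(v>120),black=(v<55)&(s<120),green=(h>45)&(h<90)&(s>80))
E
python3 - <<'E'
from h import *
for n in('top','scene'):
    d=img(n);M=masks(d);print(n)
    for k,z in(('blue',.018),('grey',.042),('orange',.02),('wood',.045)):
        for c in comps(M[k],20)[:12]:
            p=c[:,0,:].mean(0); 
            if n=='top' and not(100<p[0]<420 and 130<p[1]<290):continue
            zz=.058 if (k=='grey' and cv2.contourArea(c)>1000) else z
            print(k,p.round(),cv2.contourArea(c),rect(d,c,zz))
            if k=='wood': print([pt(d,*q[0].astype(float),.045)[:2].round(3).tolist() for q in cv2.approxPolyDP(c,2.0,True)])
E
```

```text
top
blue [276. 191.] 1879.0 [650.9 -52.7 185.5 138.6 -87.6]
grey [172. 239.] 2756.0 [492.9 307.6 178.8 178.2   1.2]
grey [409. 195.] 503.5 [ 608.9 -511.9   93.9   87.   -83.3]
grey [223. 218.] 97.5 [558.2 137.3  55.1  34.9 -58.4]
grey [297. 249.] 95.0 [ 444.5 -107.1   68.5   32.4   79.1]
grey [264. 146.] 74.5 [816.5 -15.5  53.2  33.9 -46.4]
grey [243. 192.] 44.0 [644.7  63.8  45.9  17.1 -83.1]
grey [342. 246.] 42.0 [ 441.8 -263.3   36.9   20.2   87.2]
orange [332. 244.] 47.5 [ 452.9 -237.7   39.6   34.5   73.1]
wood [355. 189.] 1016.0 [ 636.4 -304.6  244.9  208.3   87.3]
[[0.746, -0.187], [0.715, -0.217], [0.7, -0.216], [0.691, -0.409], [0.586, -0.411], [0.569, -0.405], [0.578, -0.222], [0.538, -0.177], [0.554, -0.21], [0.551, -0.421], [0.723, -0.427], [0.726, -0.221]]
scene
blue [238. 203.] 165.5 [648.7 -49.8 183.2 117.5 -87.7]
blue [227. 231.] 29.0 [720.8 -45.4 181.8   5.7 -87.3]
grey [356. 185.] 2658.0 [491.4 309.5 184.4 179.1   1.4]
grey [494.  17.] 1262.0 [-653.   890.5  378.4  192.3  -10.6]
grey [103. 163.] 917.0 [ 575.8 -495.4  182.4   92.9   49.9]
grey [ 13. 190.] 245.0 [ 756
[... 14850 characters left out ...]
99], [0.234, 0.668], [0.199, 0.654], [0.221, 0.641], [0.25, 0.659], [0.262, 0.628]]
wood [467. 107.] 430.5 [ 32.6 716.  257.6 134.5 -69.4]
[[-0.059, 0.817], [-0.075, 0.812], [-0.05, 0.804], [-0.059, 0.794], [-0.028, 0.763], [-0.038, 0.738], [0.015, 0.686], [0.062, 0.674], [0.046, 0.65], [0.018, 0.652], [0.064, 0.644], [0.037, 0.621], [0.045, 0.609], [0.023, 0.607], [0.008, 0.623], [-0.002, 0.616], [0.061, 0.589], [0.076, 0.636], [0.062, 0.652], [0.105, 0.648], [0.081, 0.683], [0.118, 0.679], [0.084, 0.69], [0.067, 0.718], [0.023, 0.719], [0.01, 0.747], [0.082, 0.741], [0.074, 0.775], [0.053, 0.775], [0.059, 0.748], [0.007, 0.758], [0.018, 0.806], [0.0, 0.808], [0.01, 0.792], [-0.037, 0.799]]
```

Emit:
carry_out --deltas '[{"tx": 171, "ty": -318, "roll": -1.159, "gripper": -0.3}, {"tx": 171, "ty": -318, "roll": -1.159, "gripper": -0.3}, {"tx": 171, "ty": -318, "roll": -1.159, "gripper": -0.3}, {"tx": 171, "ty": -318, "roll": -1.159, "gripper": -0.3}, {"tx": 171, "ty": -318, "roll": -1.159, "gripper": -0.3}]' --squeeze 10

```text
validation failed for argument at $.de...
```

Emit:
carry_out --deltas '[{"gripper": -0.3, "tx": 171, "ty": -318, "tz": 0, "roll": -1.159}]' --squeeze 10

```text
time: 0.33
eef_pos: [0.273, 0.5919, 0.2379]
ee_rot: [[-0.873, 0.489, -0.002], [0.489, 0.873, 0.003], [0.003, 0.002, -1.0]]
ft_force: [0.9, -1.5, 0.3]
gripper_width: 0.0833
finger_force: 0.0
```

Emit:
carry_out --deltas '[{"gripper": -0.3, "tx": 151, "ty": -281, "tz": 0, "roll": -1.034}, {"gripper": -0.3, "tx": 151, "ty": -281, "tz": 0, "roll": -1.034}, {"gripper": -0.3, "tx": 151, "ty": -281, "tz": 0, "roll": -1.034}, {"gripper": -0.3, "tx": 151, "ty": -281, "tz": 0, "roll": -1.034}, {"gripper": -0.3, "tx": 151, "ty": -281, "tz": 0, "roll": -1.034}]' --squeeze 10

```text
time: 0.75
eef_pos: [0.3746, 0.4026, 0.2387]
ee_rot: [[-0.414, 0.91, 0.0], [0.91, 0.414, 0.0], [-0.0, 0.0, -1.0]]
ft_force: [0.2, 0.5, -0.5]
gripper_width: 0.0569
finger_force: 0.0
```

Emit:
carry_out --deltas '[{"gripper": -0.3, "tx": 53, "ty": -97, "tz": 0, "roll": -0.408}, {"gripper": -0.3, "tx": 53, "ty": -97, "tz": 0, "roll": -0.408}, {"gripper": -0.3, "tx": 53, "ty": -97, "tz": 0, "roll": -0.408}, {"gripper": -0.3, "tx": 53, "ty": -97, "tz": 0, "roll": -0.408}, {"gripper": -0.3, "tx": 53, "ty": -97, "tz": 0, "roll": -0.408}]'

```text
time: 1.17
eef_pos: [0.428, 0.3058, 0.2388]
ee_rot: [[-0.02, 1.0, 0.0], [1.0, 0.02, 0.0], [0.0, 0.0, -1.0]]
ft_force: [-1.1, 0.5, 0.8]
gripper_width: 0.0572
finger_force: 0.0
```

```bash
python3 - <<'E'
from h import *
d=img('wrist','w1');M=masks(d)
print(bot.get_obs()['eef_pos'],d['eye'])
for c in comps(M['black'],60)[:5]: print(c[:,0].mean(0),rect(d,c,.076))
for c in comps(M['grey'],1000)[:2]: print('g',c[:,0].mean(0),rect(d,c,.058))
print(px(d,bot.get_obs()['eef_pos']))
E
```

```text
[0.42753692 0.30674797 0.23879612] [0.42620803 0.38558964 0.38324732]
[ 96.17849687 322.47807933] [248.4 142.4 244.2 190.4   1.2]
[410.89292929 318.06464646] [609.6 154.7 222.8 199.3   7.5]
g [318.3925104 157.3481276] [490.2 311.4 179.3 178.7   1.1]
g [240.401341   326.14655172] [431.3 112.5 346.3  30.1   1.1]
(np.float64(255.36818693266957), np.float64(257.51294795622414))
```

View pics/w1.png

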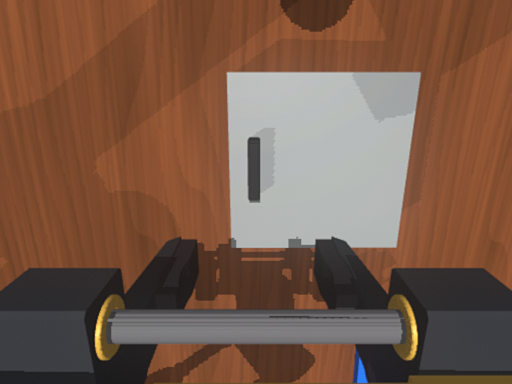

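The lid ridge is at (254,168), centred between the fingers; the estimates agree to within about 2 mm. I descend, grip it and slide.

Emit:
carry_out --deltas '[{"gripper": -0.3, "tx": -1.5, "ty": 2, "tz": -177, "roll": 0}, {"gripper": -0.3, "tx": -1.5, "ty": 2, "tz": -177, "roll": 0}, {"gripper": -0.3, "tx": -1.5, "ty": 2, "tz": -177, "roll": 0}, {"gripper": -0.3, "tx": -1.5, "ty": 2, "tz": -177, "roll": 0}, {"gripper": -0.3, "tx": -1.5, "ty": 2, "tz": -177, "roll": 0}]'

```text
time: 1.63
eef_pos: [0.4231, 0.3084, 0.058]
ee_rot: [[-0.028, 1.0, -0.004], [1.0, 0.028, -0.004], [-0.004, -0.005, -1.0]]
ft_force: [-0.8, -21.5, 45.9]
gripper_width: 0.0574
finger_force: 22.4
```

Emit:
carry_out --deltas '[{"gripper": 1, "tx": 0, "ty": 0, "tz": 0, "roll": 0}, {"gripper": 1, "tx": 0, "ty": 0, "tz": 0, "roll": 0}, {"gripper": 1, "tx": 0, "ty": 0, "tz": 0, "roll": 0}, {"gripper": 1, "tx": 0, "ty": 0, "tz": 0, "roll": 0}, {"gripper": 1, "tx": 0, "ty": 0, "tz": 0, "roll": 0}]' --squeeze 10

```text
time: 2.05
eef_pos: [0.4259, 0.31, 0.0624]
ee_rot: [[-0.025, 1.0, 0.001], [1.0, 0.025, 0.001], [0.001, 0.001, -1.0]]
ft_force: [-0.5, 0.5, -0.2]
gripper_width: 0.0261
finger_force: 0.0
```

Emit:
carry_out --deltas '[{"gripper": 1, "tx": 0, "ty": 0, "tz": 0, "roll": 0}, {"gripper": 1, "tx": 0, "ty": 0, "tz": 0, "roll": 0}, {"gripper": 1, "tx": 0, "ty": 0, "tz": 0, "roll": 0}]'

```text
time: 2.3
eef_pos: [0.4262, 0.3097, 0.0622]
ee_rot: [[-0.024, 1.0, 0.001], [1.0, 0.024, 0.001], [0.001, 0.001, -1.0]]
ft_force: [0.6, 0.5, 0.8]
gripper_width: 0.0117
finger_force: 10.0
```

Emit:
carry_out --deltas '[{"gripper": 1, "tx": 15, "ty": 0.3, "tz": 0, "roll": 0}, {"gripper": 1, "tx": 35, "ty": 0.7, "tz": 0, "roll": 0}, {"gripper": 1, "tx": 60, "ty": 1.2, "tz": 0, "roll": 0}, {"gripper": 1, "tx": 85, "ty": 1.7, "tz": 0, "roll": 0}, {"gripper": 1, "tx": 110, "ty": 2.2, "tz": 0, "roll": 0}]'

```text
time: 2.72
eef_pos: [0.5358, 0.3118, 0.062]
ee_rot: [[-0.024, 1.0, -0.002], [1.0, 0.024, 0.0], [0.0, -0.002, -1.0]]
ft_force: [-3.0, 2.2, 3.9]
gripper_width: 0.0117
finger_force: 10.0
```

Emit:
carry_out --deltas '[{"gripper": 1, "tx": 22, "ty": 0.4, "tz": 0, "roll": 0}, {"gripper": 1, "tx": 40, "ty": 0.8, "tz": 0, "roll": 0}, {"gripper": 1, "tx": 52, "ty": 1.1, "tz": 0, "roll": 0}, {"gripper": 1, "tx": 60, "ty": 1.3, "tz": 0, "roll": 0}, {"gripper": 1, "tx": 65, "ty": 1.3, "tz": 0, "roll": 0}]'

```text
time: 3.13
eef_pos: [0.6005, 0.3131, 0.0619]
ee_rot: [[-0.023, 1.0, -0.002], [1.0, 0.023, 0.0], [0.0, -0.002, -1.0]]
ft_force: [-15.3, 3.0, 11.7]
gripper_width: 0.0117
finger_force: 10.1
```

Emit:
carry_out --deltas '[{"gripper": 0.5, "tx": 0, "ty": 0, "tz": 0, "roll": 0}, {"gripper": 0.5, "tx": 0, "ty": 0, "tz": 0, "roll": 0}, {"gripper": 0.5, "tx": 0, "ty": 0, "tz": 25, "roll": 0}, {"gripper": 0.5, "tx": 0, "ty": 0, "tz": 60, "roll": 0}, {"gripper": 0.5, "tx": 0, "ty": 0, "tz": 100, "roll": 0}]'

```text
time: 3.55
eef_pos: [0.5981, 0.3116, 0.1592]
ee_rot: [[-0.024, 1.0, -0.006], [1.0, 0.024, -0.003], [-0.003, -0.006, -1.0]]
ft_force: [0.9, 0.2, -1.0]
gripper_width: 0.022
finger_force: 0.0
```

```bash
python3 - <<'E'
from h import *
print(bot.get_obs()['eef_pos'])
for n in('top','wrist','scene'):
    d=img(n,n+'2');M=masks(d)
    for c in comps(M['yellow'],8)[:9]:
        p=c[:,0].mean(0); q=pt(d,*p,.031)
        if .4<q[0]<.6 and .2<q[1]<.42: print(n,p.round(),cv2.contourArea(c),rect(d,c,.031))
E
```

```text
[0.59805496 0.31161798 0.15919797]
top [184. 230.] 29.0 [524.2 274.2  20.7  20.5  -2.8]
top [186. 248.] 25.5 [462.3 268.1  21.   20.3  87.1]
wrist [ 93. 145.] 796.5 [462.5 345.1  33.2  25.6  55.3]
wrist [165. 142.] 754.0 [525.  348.2  29.2  25.3  71.9]
wrist [102. 214.] 739.5 [463.8 282.1  37.   25.1  61.9]
wrist [169. 211.] 712.5 [526.7 285.4  33.7  25.2  45.4]
scene [342. 183.] 20.0 [480.  271.5  21.2  17.8  69.1]
scene [341. 199.] 16.5 [541.8 275.6  22.1  15.2  69.9]
```

View pics/top2.png

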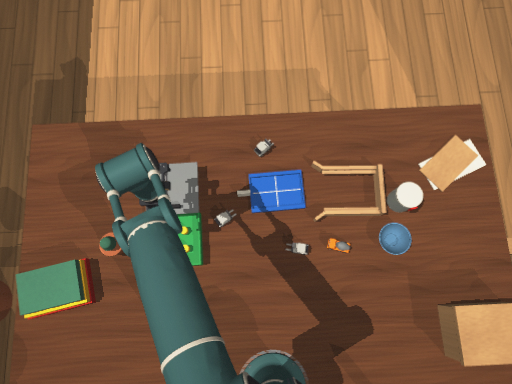

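Emit:
carry_out --deltas '[{"gripper": 0, "tx": -40, "ty": -15, "tz": 0, "roll": 0}, {"gripper": 0, "tx": -72, "ty": -33, "tz": 0, "roll": 0}, {"gripper": 0, "tx": -72, "ty": -33, "tz": -35, "roll": 0}, {"gripper": 0, "tx": -72, "ty": -33, "tz": -75, "roll": 0}, {"gripper": 0, "tx": -72, "ty": -33, "tz": -100, "roll": 0}]' --squeeze 4

```text
time: 4.12
eef_pos: [0.5254, 0.2783, 0.058]
ee_rot: [[-0.025, 1.0, -0.003], [1.0, 0.025, -0.002], [-0.002, -0.003, -1.0]]
ft_force: [-0.3, -0.6, 0.1]
gripper_width: 0.0439
finger_force: 0.0
```

```bash
python3 - <<'E'
from h import *
o=bot.get_obs();print(o['eef_pos'],o['gripper_width'])
d=img('wrist','w3');M=masks(d)
for c in comps(M['yellow'],100)[:6]: print(c[:,0].mean(0).round(),cv2.contourArea(c),rect(d,c,.031))
d=img('top');I=d['pixels'];print(pt(d,111,244,.06),pt(d,111,244,.02))
E
```

```text
[0.52536398 0.27830842 0.05803402] 0.0439248135598713
[135. 115.] 2161.0 [461.2 343.3  29.   25.3  59.5]
[256. 112.] 1943.5 [523.7 346.2  24.8  24.5   1.4]
[147. 228.] 1933.0 [462.3 281.9  35.4  25.3  71.4]
[252. 223.] 1860.0 [523.4 285.9  32.1  24.7 -89.9]
[0.485393   0.51197279 0.06      ] [0.48982584 0.52726492 0.02      ]
```

View pics/w3.png

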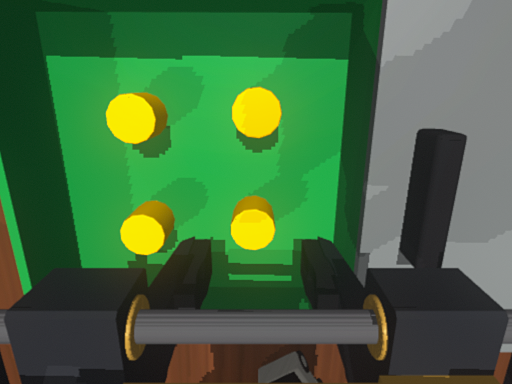

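The wrist view shows the four stubs with top-face centres at about (131,119), (257,113), (143,236) and (253,230).

```bash
python3 - <<'E'
from h import *
d=img('wrist')
for p in((131,119),(257,113),(143,236),(253,230)): print(p,pt(d,*p,.031).round(4))
E
```

```text
(131, 119) [0.4582 0.3403 0.031 ]
(257, 113) [0.5211 0.3448 0.031 ]
(143, 236) [0.4591 0.2762 0.031 ]
(253, 230) [0.5205 0.2817 0.031 ]
```

Emit:
carry_out --deltas '[{"gripper": 0, "tx": -4, "ty": 3, "tz": -15, "roll": 0}, {"gripper": 0, "tx": -4, "ty": 3, "tz": -30, "roll": 0}, {"gripper": 0, "tx": -4, "ty": 3, "tz": -38, "roll": 0}, {"gripper": 0, "tx": -4, "ty": 3, "tz": -40, "roll": 0}, {"gripper": 1, "tx": -4, "ty": 3, "tz": -40, "roll": 0}]' --squeeze 4

```text
time: 4.68
eef_pos: [0.5251, 0.283, 0.0222]
ee_rot: [[-0.024, 1.0, 0.0], [1.0, 0.024, 0.0], [0.0, 0.0, -1.0]]
ft_force: [0.5, 0.2, -0.7]
gripper_width: 0.0393
finger_force: 0.0
```

Emit:
carry_out --deltas '[{"gripper": 1, "tx": 0, "ty": 0, "tz": 0, "roll": 0}, {"gripper": 1, "tx": 0, "ty": 0, "tz": 0, "roll": 0}, {"gripper": 1, "tx": 0, "ty": 0, "tz": 0, "roll": 0}, {"gripper": 1, "tx": 0, "ty": 0, "tz": 0, "roll": 0}]'

```text
time: 5.02
eef_pos: [0.5233, 0.2831, 0.0226]
ee_rot: [[-0.023, 1.0, -0.003], [1.0, 0.023, 0.0], [0.0, -0.003, -1.0]]
ft_force: [-6.0, 0.8, 4.5]
gripper_width: 0.0254
finger_force: 4.0
```

Emit:
carry_out --deltas '[{"gripper": 1, "tx": 0, "ty": 0, "tz": 2, "roll": 0}, {"gripper": 1, "tx": 0, "ty": 0, "tz": 4, "roll": 0}]'

```text
time: 5.18
eef_pos: [0.5233, 0.2825, 0.0251]
ee_rot: [[-0.024, 1.0, -0.003], [1.0, 0.024, -0.001], [-0.001, -0.003, -1.0]]
ft_force: [-2.1, -0.0, -5.5]
gripper_width: 0.0257
finger_force: 4.0
```

Emit:
carry_out --deltas '[{"gripper": 1, "tx": 0, "ty": 0, "tz": 1.5, "roll": 0}]'

```text
time: 5.27
eef_pos: [0.5233, 0.2824, 0.0265]
ee_rot: [[-0.024, 1.0, -0.003], [1.0, 0.024, -0.001], [-0.001, -0.003, -1.0]]
ft_force: [-3.1, 0.6, -5.7]
gripper_width: 0.026
finger_force: 4.0
```

Stub 4 at (0.522,0.282) is fast: the pull down is 5.7 N as the fingers slip. Next is the stub at (0.460,0.277).

Emit:
carry_out --deltas '[{"gripper": 0, "tx": 0, "ty": 0, "tz": 5, "roll": 0}, {"gripper": 0, "tx": 0, "ty": 0, "tz": 20, "roll": 0}, {"gripper": 0, "tx": 0, "ty": 0, "tz": 26, "roll": 0}, {"gripper": 0, "tx": -40, "ty": -4, "tz": 26, "roll": 0}, {"gripper": 0, "tx": -65, "ty": -6, "tz": 26, "roll": 0}]'

```text
time: 5.68
eef_pos: [0.4611, 0.2775, 0.0553]
ee_rot: [[-0.023, 1.0, 0.004], [1.0, 0.023, 0.002], [0.002, 0.004, -1.0]]
ft_force: [-0.7, 0.3, -0.7]
gripper_width: 0.0438
finger_force: 0.0
```

Emit:
carry_out --deltas '[{"gripper": 0, "tx": 0, "ty": 0, "tz": 0, "roll": 0}, {"gripper": 0, "tx": 0, "ty": 0, "tz": -15, "roll": 0}, {"gripper": 0, "tx": 0, "ty": 0, "tz": -27, "roll": 0}, {"gripper": 0, "tx": 0, "ty": 0, "tz": -31, "roll": 0}, {"gripper": 1, "tx": 0, "ty": 0, "tz": -31, "roll": 0}]'

```text
time: 6.1
eef_pos: [0.4597, 0.2765, 0.0212]
ee_rot: [[-0.024, 1.0, -0.001], [1.0, 0.024, -0.001], [-0.001, -0.001, -1.0]]
ft_force: [0.3, 0.1, 0.9]
gripper_width: 0.0389
finger_force: 0.0
```

Emit:
carry_out --deltas '[{"gripper": 1, "tx": 0, "ty": 0, "tz": 0, "roll": 0}, {"gripper": 1, "tx": 0, "ty": 0, "tz": 0, "roll": 0}, {"gripper": 1, "tx": 0, "ty": 0, "tz": 0, "roll": 0}, {"gripper": 1, "tx": 0, "ty": 0, "tz": 0, "roll": 0}, {"gripper": 1, "tx": 0, "ty": 0, "tz": 0, "roll": 0}]'

```text
time: 6.52
eef_pos: [0.4601, 0.277, 0.0225]
ee_rot: [[-0.024, 1.0, 0.001], [1.0, 0.024, 0.0], [0.0, 0.001, -1.0]]
ft_force: [0.8, -0.7, -0.3]
gripper_width: 0.0257
finger_force: 4.0
```

Emit:
carry_out --deltas '[{"gripper": 1, "tx": 0, "ty": 0, "tz": 2, "roll": 0}, {"gripper": 1, "tx": 0, "ty": 0, "tz": 4, "roll": 0}, {"gripper": 1, "tx": 0, "ty": 0, "tz": 5, "roll": 0}]'

```text
time: 6.77
eef_pos: [0.4599, 0.277, 0.0277]
ee_rot: [[-0.024, 1.0, 0.0], [1.0, 0.024, 0.0], [0.0, 0.0, -1.0]]
ft_force: [-0.0, 0.3, -0.5]
gripper_width: 0.0258
finger_force: 4.0
```

This stub is the loose drum: no resistance while lifting. I firm up the grip, lift it and carry it over the tray.

Emit:
carry_out --deltas '[{"gripper": 1, "tx": 0, "ty": 0, "tz": 5, "roll": 0}, {"gripper": 1, "tx": 0, "ty": 0, "tz": 20, "roll": 0}, {"gripper": 1, "tx": 0, "ty": 0, "tz": 50, "roll": 0}, {"gripper": 1, "tx": 0, "ty": 0, "tz": 90, "roll": 0}, {"gripper": 1, "tx": 0, "ty": 0, "tz": 120, "roll": 0}]' --squeeze 15

```text
time: 7.18
eef_pos: [0.4599, 0.277, 0.1497]
ee_rot: [[-0.024, 1.0, 0.001], [1.0, 0.024, 0.0], [0.0, 0.001, -1.0]]
ft_force: [0.6, 1.2, -0.2]
gripper_width: 0.0253
finger_force: 15.0
```

Emit:
carry_out --deltas '[{"gripper": 1, "tx": 15, "ty": -25, "tz": 0, "roll": 0}, {"gripper": 1, "tx": 35, "ty": -60, "tz": 0, "roll": 0}, {"gripper": 1, "tx": 56, "ty": -95, "tz": 0, "roll": 0}, {"gripper": 1, "tx": 76, "ty": -129, "tz": 0, "roll": 0}, {"gripper": 1, "tx": 96, "ty": -163, "tz": 0, "roll": 0}]'

```text
time: 7.6
eef_pos: [0.5564, 0.1124, 0.148]
ee_rot: [[-0.025, 1.0, 0.001], [1.0, 0.025, 0.0], [0.0, 0.001, -1.0]]
ft_force: [0.3, 0.9, -0.5]
gripper_width: 0.0252
finger_force: 15.0
```

Emit:
carry_out --deltas '[{"gripper": 1, "tx": 20, "ty": -34, "tz": 0, "roll": 0}, {"gripper": 1, "tx": 40, "ty": -68, "tz": 0, "roll": 0}, {"gripper": 1, "tx": 61, "ty": -103, "tz": 0, "roll": 0}, {"gripper": 1, "tx": 81, "ty": -137, "tz": 0, "roll": 0}, {"gripper": 1, "tx": 98, "ty": -166, "tz": 0, "roll": 0}]'

```text
time: 8.02
eef_pos: [0.6548, -0.0547, 0.1477]
ee_rot: [[-0.023, 1.0, 0.001], [1.0, 0.023, -0.0], [-0.0, 0.001, -1.0]]
ft_force: [0.4, 0.9, 0.2]
gripper_width: 0.0255
finger_force: 15.0
```

```bash
python3 - <<'E'
from h import *
o=bot.get_obs();print(o['eef_pos'],o['gripper_width'],o['ft_force'])
for n in('wrist','top'):
    d=img(n,n+'4');M=masks(d)
    for c in comps(M['blue'],150)[:3]:
        print(n,c[:,0].mean(0).round(),cv2.contourArea(c),rect(d,c,.018))
E
```

```text
[ 0.65478018 -0.05470168  0.14771974] 0.025474071949283986 [0.44034422 0.92535488 0.15657818]
wrist [206. 155.] 13663.0 [613.3 -47.7 182.9  67.1 -87.7]
wrist [293. 152.] 13242.0 [684.7 -42.8 179.   66.6 -87.7]
top [255. 191.] 260.0 [648.5  25.8 135.2  39.6  -2.8]
```

View pics/wrist4.png

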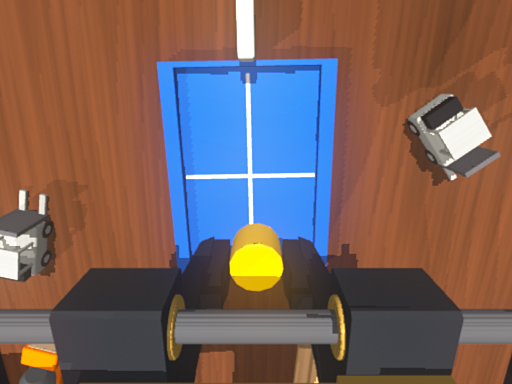

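The drum is in the grip at (256,265), the tray cross is at (250,176), and the rear corners are at about (159,62) and (336,59).

```bash
python3 - <<'E'
from h import *
d=img('wrist')
print(pt(d,250,176,.0085).round(4),pt(d,159,62,.018).round(4),pt(d,336.5,59.5,.018).round(4),pt(d,245,15,.045).round(4))
E
```

```text
[ 0.6509 -0.0516  0.0085] [0.5796 0.0402 0.018 ] [0.7163 0.0448 0.018 ] [0.6464 0.069  0.045 ]
```

Emit:
carry_out --deltas '[{"gripper": 1, "tx": 15, "ty": -22, "tz": 0, "roll": 0.02}, {"gripper": 1, "tx": 29, "ty": -44, "tz": -20, "roll": 0.02}, {"gripper": 1, "tx": 29, "ty": -44, "tz": -55, "roll": 0.02}, {"gripper": 1, "tx": 29, "ty": -44, "tz": -85, "roll": 0.02}, {"gripper": 1, "tx": 29, "ty": -44, "tz": -105, "roll": 0.02}]'

```text
time: 8.58
eef_pos: [0.6803, -0.0946, 0.0391]
ee_rot: [[-0.044, 0.999, -0.004], [0.999, 0.044, 0.001], [0.001, -0.004, -1.0]]
ft_force: [-0.4, -0.9, -0.5]
gripper_width: 0.0253
finger_force: 15.0
```

Emit:
carry_out --deltas '[{"gripper": 1, "tx": 0, "ty": 0, "tz": -8, "roll": 0}, {"gripper": 1, "tx": 0, "ty": 0, "tz": -13, "roll": 0}, {"gripper": 1, "tx": 0, "ty": 0, "tz": -15, "roll": 0}, {"gripper": 1, "tx": 0, "ty": 0, "tz": -16, "roll": 0}, {"gripper": 1, "tx": 0, "ty": 0, "tz": -16, "roll": 0}]'

```text
time: 9.0
eef_pos: [0.684, -0.0959, 0.0281]
ee_rot: [[-0.044, 0.999, 0.003], [0.999, 0.044, -0.0], [-0.001, 0.003, -1.0]]
ft_force: [0.2, 0.5, -0.9]
gripper_width: 0.0252
finger_force: 15.0
```

Emit:
carry_out --deltas '[{"gripper": 1, "tx": 0, "ty": 0, "tz": -1.5, "roll": 0}, {"gripper": 1, "tx": 0, "ty": 0, "tz": -2, "roll": 0}, {"gripper": 1, "tx": 0, "ty": 0, "tz": -2, "roll": 0}, {"gripper": 0.09, "tx": 0, "ty": 0, "tz": -2, "roll": 0}, {"gripper": 0.09, "tx": 0, "ty": 0, "tz": -2, "roll": 0}]'

```text
time: 9.42
eef_pos: [0.6829, -0.0962, 0.0246]
ee_rot: [[-0.044, 0.999, 0.001], [0.999, 0.044, -0.0], [-0.0, 0.001, -1.0]]
ft_force: [0.7, 0.9, 0.6]
gripper_width: 0.0365
finger_force: 0.0
```

Emit:
carry_out --deltas '[{"gripper": 0.09, "tx": 0, "ty": 0, "tz": 0, "roll": 0}, {"gripper": 0.09, "tx": 0, "ty": 0, "tz": 20, "roll": 0}, {"gripper": 0.09, "tx": 0, "ty": 0, "tz": 50, "roll": 0}, {"gripper": -0.5, "tx": 0, "ty": 0, "tz": 90, "roll": 0}, {"gripper": -0.5, "tx": 0, "ty": 0, "tz": 130, "roll": 0}]'

```text
time: 9.83
eef_pos: [0.6812, -0.0959, 0.1537]
ee_rot: [[-0.044, 0.999, -0.004], [0.999, 0.044, 0.001], [0.001, -0.004, -1.0]]
ft_force: [0.6, 0.9, 0.7]
gripper_width: 0.0515
finger_force: 0.0
```

Emit:
carry_out --deltas '[{"gripper": -0.3, "tx": -35, "ty": -14, "tz": 10, "roll": 0}, {"gripper": -0.3, "tx": -70, "ty": -28, "tz": 20, "roll": 0}, {"gripper": -0.3, "tx": -105, "ty": -42, "tz": 30, "roll": 0}, {"gripper": -0.3, "tx": -140, "ty": -56, "tz": 40, "roll": 0}, {"gripper": -0.3, "tx": -175, "ty": -70, "tz": 50, "roll": 0}]'

```text
time: 10.25
eef_pos: [0.5059, -0.1664, 0.2044]
ee_rot: [[-0.044, 0.999, -0.0], [0.999, 0.044, -0.0], [-0.0, -0.0, -1.0]]
ft_force: [-0.2, -0.9, 0.3]
gripper_width: 0.0572
finger_force: 0.0
```

Emit:
carry_out --deltas '[{"gripper": -0.3, "tx": -35, "ty": -14, "tz": 10, "roll": 0}, {"gripper": -0.3, "tx": -61, "ty": -24, "tz": 20, "roll": 0}, {"gripper": -0.3, "tx": -61, "ty": -24, "tz": 20, "roll": 0}, {"gripper": -0.3, "tx": -61, "ty": -24, "tz": 20, "roll": 0}]'

```text
time: 10.58
eef_pos: [0.4462, -0.1908, 0.2251]
ee_rot: [[-0.042, 0.999, 0.002], [0.999, 0.042, -0.001], [-0.001, 0.002, -1.0]]
ft_force: [0.5, -0.9, 0.2]
gripper_width: 0.0569
finger_force: 0.0
```

```bash
python3 - <<'E'
from h import *
o=bot.get_obs();print(o['eef_pos'],o['gripper_width'],o['ft_force'])
d=img('wrist','wrist5');M=masks(d)
for c in comps(M['grey'],150)[:5]: print(c[:,0].mean(0).round(),cv2.contourArea(c),rect(d,c,.04))
for c in comps(M['orange'],150)[:5]: print('o',c[:,0].mean(0).round(),cv2.contourArea(c),rect(d,c,.02))
E
```

```text
[ 0.44623831 -0.19076546  0.22514675] 0.05685518046703331 [ 0.50793253 -0.87118261  0.20930982]
[255. 328.] 8208.5 [ 453.5 -386.6  361.5   42.1    2.3]
[256.  82.] 1734.5 [ 442.6 -107.9   67.8   31.5   78. ]
[343. 373.] 783.5 [ 569.8 -445.1   56.6   41.4    2.3]
[248. 230.] 718.0 [ 441.2 -258.4   42.4   29.3  -87.6]
[460.  47.] 622.5 [638.9 -73.3  93.3  78.  -56. ]
```

View pics/wrist5.png

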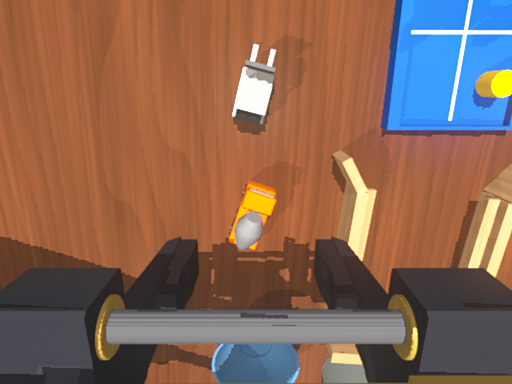

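The forklift body is at (254,97) with its forks pointing up the picture. The mixer is at (253,215) with its drum end towards the bottom.

```bash
python3 - <<'E'
from h import *
d=img('wrist')
P=[pt(d,u,v,.046)[:2] for u,v in((243,74),(274,80),(265,118),(234,112))]
print(np.round(P,4).tolist(),np.mean(P,0),pt(d,254,97,.046),pt(d,254,97,.035), pt(d,255,53,.012), pt(d,274,55,.012), pt(d,234,122,.01),pt(d,267,126,.01))
print([pt(d,*p,.024).round(4).tolist() for p in((251,181),(276,187),(257,247),(230,240))])
E
```

```text
[[0.4312, -0.099], [0.46, -0.103], [0.4534, -0.1376], [0.4237, -0.1333]] [ 0.44207263 -0.11825173] [ 0.44212874 -0.11885678  0.046     ] [ 0.4420964  -0.11914135  0.035     ] [ 0.44129152 -0.07759832  0.012     ] [ 0.46032339 -0.07862876  0.012     ] [ 0.42180422 -0.14624223  0.01      ] [ 0.45712475 -0.1489346   0.01      ]
[[0.4424, -0.2067, 0.024], [0.4698, -0.2123, 0.024], [0.4524, -0.2852, 0.024], [0.4211, -0.2777, 0.024]]
```

Emit:
carry_out --deltas '[{"gripper": -0.3, "tx": -3.5, "ty": 36, "tz": 0, "roll": -0.122}, {"gripper": -0.3, "tx": -3.5, "ty": 71, "tz": -20, "roll": -0.244}, {"gripper": -0.3, "tx": -3.5, "ty": 71, "tz": -60, "roll": -0.244}, {"gripper": -0.3, "tx": -3.5, "ty": 71, "tz": -100, "roll": -0.244}, {"gripper": -0.3, "tx": -3.5, "ty": 71, "tz": -130, "roll": -0.244}]'

```text
time: 11.1
eef_pos: [0.4428, -0.1171, 0.0911]
ee_rot: [[0.196, 0.981, -0.002], [0.981, -0.196, 0.001], [0.001, -0.002, -1.0]]
ft_force: [-0.7, -1.1, -0.3]
gripper_width: 0.0574
finger_force: 0.0
```

Emit:
carry_out --deltas '[{"gripper": -0.3, "tx": 0, "ty": 0, "tz": -25, "roll": 0}, {"gripper": -0.3, "tx": 0, "ty": 0, "tz": -45, "roll": 0}, {"gripper": -0.3, "tx": 0, "ty": 0, "tz": -65, "roll": 0}, {"gripper": -0.3, "tx": 0, "ty": 0, "tz": -76, "roll": 0}, {"gripper": -0.3, "tx": 0, "ty": 0, "tz": -80, "roll": 0}]'

```text
time: 11.52
eef_pos: [0.4419, -0.1179, 0.0115]
ee_rot: [[0.198, 0.98, -0.005], [0.98, -0.198, 0.002], [0.001, -0.005, -1.0]]
ft_force: [0.1, 1.1, -0.2]
gripper_width: 0.0576
finger_force: 0.0
```

Emit:
carry_out --deltas '[{"gripper": -0.3, "tx": 0, "ty": 0, "tz": -1, "roll": 0}]'

```text
time: 11.6
eef_pos: [0.4429, -0.1184, 0.012]
ee_rot: [[0.198, 0.98, -0.002], [0.98, -0.198, 0.001], [0.0, -0.003, -1.0]]
ft_force: [-0.3, -0.4, -0.1]
gripper_width: 0.0575
finger_force: 0.0
```

Emit:
carry_out --deltas '[{"gripper": 1, "tx": 0, "ty": 0, "tz": 0, "roll": 0}, {"gripper": 1, "tx": 0, "ty": 0, "tz": 0, "roll": 0}, {"gripper": 1, "tx": 0, "ty": 0, "tz": 0, "roll": 0}, {"gripper": 1, "tx": 0, "ty": 0, "tz": 0, "roll": 0}, {"gripper": 1, "tx": 0, "ty": 0, "tz": 0, "roll": 0}]' --squeeze 20

```text
time: 12.02
eef_pos: [0.444, -0.1194, 0.0143]
ee_rot: [[0.199, 0.98, 0.002], [0.98, -0.199, -0.0], [-0.0, 0.002, -1.0]]
ft_force: [-0.8, -0.2, 3.8]
gripper_width: 0.0337
finger_force: 20.0
```

Emit:
carry_out --deltas '[{"gripper": 1, "tx": 0, "ty": 0, "tz": 0, "roll": 0}, {"gripper": 1, "tx": 0, "ty": 0, "tz": 10, "roll": 0}, {"gripper": 1, "tx": 0, "ty": 0, "tz": 30, "roll": 0}, {"gripper": 1, "tx": 0, "ty": 0, "tz": 60, "roll": 0}, {"gripper": 1, "tx": 0, "ty": 0, "tz": 90, "roll": 0}]'

```text
time: 12.43
eef_pos: [0.4418, -0.1187, 0.1036]
ee_rot: [[0.199, 0.98, -0.003], [0.98, -0.199, 0.001], [0.0, -0.003, -1.0]]
ft_force: [0.3, -0.7, -1.9]
gripper_width: 0.0337
finger_force: 20.0
```

Emit:
carry_out --deltas '[{"gripper": 1, "tx": 20, "ty": 10, "tz": 0, "roll": 0.04}, {"gripper": 1, "tx": 52, "ty": 25, "tz": 0, "roll": 0.1}, {"gripper": 1, "tx": 85, "ty": 41, "tz": 0, "roll": 0.16}, {"gripper": 1, "tx": 118, "ty": 57, "tz": 0, "roll": 0.22}, {"gripper": 1, "tx": 150, "ty": 72, "tz": 0, "roll": 0.244}]'

```text
time: 12.85
eef_pos: [0.5945, -0.0462, 0.1038]
ee_rot: [[-0.046, 0.999, 0.001], [0.999, 0.046, -0.0], [-0.0, 0.001, -1.0]]
ft_force: [1.2, -0.6, -0.9]
gripper_width: 0.0339
finger_force: 20.0
```

Emit:
carry_out --deltas '[{"gripper": 1, "tx": 30, "ty": 15, "tz": 0, "roll": 0}, {"gripper": 1, "tx": 56, "ty": 27, "tz": -10, "roll": 0}, {"gripper": 1, "tx": 56, "ty": 27, "tz": -35, "roll": 0}, {"gripper": 1, "tx": 56, "ty": 27, "tz": -60, "roll": 0}, {"gripper": 1, "tx": 56, "ty": 27, "tz": -68, "roll": 0}]'

```text
time: 13.27
eef_pos: [0.6466, -0.0195, 0.0313]
ee_rot: [[-0.045, 0.999, -0.006], [0.999, 0.045, 0.0], [0.001, -0.006, -1.0]]
ft_force: [-2.0, 0.7, -2.2]
gripper_width: 0.0341
finger_force: 20.0
```

Emit:
carry_out --deltas '[{"gripper": 1, "tx": 0, "ty": 0, "tz": -4, "roll": 0}, {"gripper": 1, "tx": 0, "ty": 0, "tz": -7, "roll": 0}, {"gripper": 1, "tx": 0, "ty": 0, "tz": -9, "roll": 0}, {"gripper": 1, "tx": 0, "ty": 0, "tz": -9, "roll": 0}]'

```text
time: 13.6
eef_pos: [0.6499, -0.0204, 0.0274]
ee_rot: [[-0.044, 0.999, 0.002], [0.999, 0.044, -0.0], [-0.0, 0.002, -1.0]]
ft_force: [-0.9, 0.2, -1.7]
gripper_width: 0.0337
finger_force: 20.0
```

Emit:
carry_out --deltas '[{"gripper": 1, "tx": 0, "ty": 0, "tz": -2, "roll": 0}, {"gripper": 1, "tx": 0, "ty": 0, "tz": -4, "roll": 0}, {"gripper": 1, "tx": 0, "ty": 0, "tz": -4.5, "roll": 0}, {"gripper": 1, "tx": 0, "ty": 0, "tz": -4.5, "roll": 0}]'

```text
time: 13.93
eef_pos: [0.6496, -0.0203, 0.0223]
ee_rot: [[-0.044, 0.999, 0.001], [0.999, 0.044, -0.0], [-0.0, 0.001, -1.0]]
ft_force: [-0.4, -0.1, 0.5]
gripper_width: 0.0334
finger_force: 20.0
```

Emit:
carry_out --deltas '[{"gripper": -0.1, "tx": 0, "ty": 0, "tz": 0, "roll": 0}, {"gripper": -0.1, "tx": 0, "ty": 0, "tz": 0, "roll": 0}, {"gripper": -0.1, "tx": 0, "ty": 0, "tz": 0, "roll": 0}, {"gripper": -0.1, "tx": 0, "ty": 0, "tz": 20, "roll": 0}, {"gripper": -0.1, "tx": 0, "ty": 0, "tz": 55, "roll": 0}]'

```text
time: 14.35
eef_pos: [0.645, -0.0198, 0.0722]
ee_rot: [[-0.044, 0.999, -0.01], [0.999, 0.044, 0.001], [0.001, -0.01, -1.0]]
ft_force: [-0.3, -0.7, -0.3]
gripper_width: 0.0481
finger_force: 0.0
```

Emit:
carry_out --deltas '[{"gripper": -0.3, "tx": -20, "ty": -10, "tz": 40, "roll": 0}, {"gripper": -0.3, "tx": -50, "ty": -40, "tz": 80, "roll": 0}, {"gripper": -0.3, "tx": -80, "ty": -70, "tz": 115, "roll": 0}, {"gripper": -0.3, "tx": -105, "ty": -105, "tz": 120, "roll": 0}, {"gripper": -0.3, "tx": -130, "ty": -140, "tz": 120, "roll": 0}]'

```text
time: 14.77
eef_pos: [0.5393, -0.1357, 0.1957]
ee_rot: [[-0.046, 0.999, 0.006], [0.999, 0.046, -0.002], [-0.002, 0.006, -1.0]]
ft_force: [1.4, -0.7, 0.0]
gripper_width: 0.0569
finger_force: 0.0
```

Emit:
carry_out --deltas '[{"gripper": -0.3, "tx": -22, "ty": -35, "tz": 20, "roll": 0}, {"gripper": -0.3, "tx": -44, "ty": -70, "tz": 20, "roll": 0}, {"gripper": -0.3, "tx": -66, "ty": -105, "tz": 20, "roll": 0}, {"gripper": -0.3, "tx": -73, "ty": -130, "tz": 20, "roll": 0}, {"gripper": -0.3, "tx": -73, "ty": -138, "tz": 20, "roll": 0}]'

```text
time: 15.18
eef_pos: [0.4632, -0.2765, 0.2123]
ee_rot: [[-0.04, 0.999, 0.0], [0.999, 0.04, -0.002], [-0.002, 0.0, -1.0]]
ft_force: [0.3, -0.3, -0.2]
gripper_width: 0.0574
finger_force: 0.0
```

```bash
python3 - <<'E'
from h import *
o=bot.get_obs();print(o['eef_pos'],o['gripper_width'],o['ft_force'])
d=img('wrist','wrist6');M=masks(d);img('top','top6')
for c in comps(M['orange'],150)[:5]: print('o',c[:,0].mean(0).round(),cv2.contourArea(c),rect(d,c,.024))
E
```

```text
[ 0.46324224 -0.27645324  0.21228874] 0.05737176445557978 [ 0.33105351 -0.27414314 -0.16250199]
```

View pics/wrist6.png

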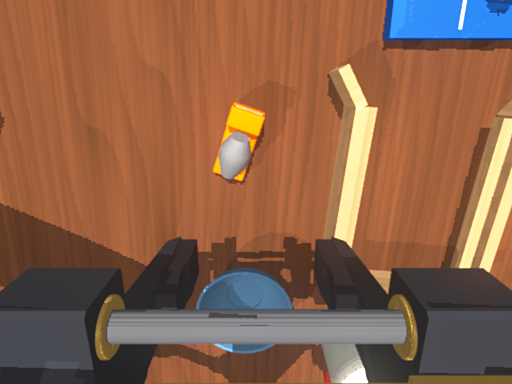

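The mixer's corners are about (235,102), (265,111), (243,183) and (213,174). The dock's near rail runs from about (376,107) to (350,240), and the key bowl is below it.

```bash
python3 - <<'E'
from h import *
d=img('wrist')
P=np.array([pt(d,u,v,.022)[:2] for u,v in((235,102),(265,111),(243,183),(213,174))])
print(P.round(4).tolist(),P.mean(0),np.degrees(np.arctan2(*(P[0]+P[1]-P[2]-P[3])[::-1])))
print('rail', [pt(d,u,v,.045).round(4).tolist() for u,v in((376,107),(357,107),(356,240),(336,237))])
t=cv2.imread('pics/top6.png')
cv2.imwrite('pics/t6.png',cv2.resize(t[130:270,200:410],None,fx=3.8,fy=3.8,interpolation=2))
E
```

```text
[[0.4419, -0.2085], [0.4715, -0.2158], [0.452, -0.2901], [0.4206, -0.2817]] [ 0.44650073 -0.2490151 ] 74.5621404820554
rail [[0.5716, -0.2067, 0.045], [0.5544, -0.2074, 0.045], [0.5711, -0.3399, 0.045], [0.5501, -0.3374, 0.045]]
```

View pics/t6.png

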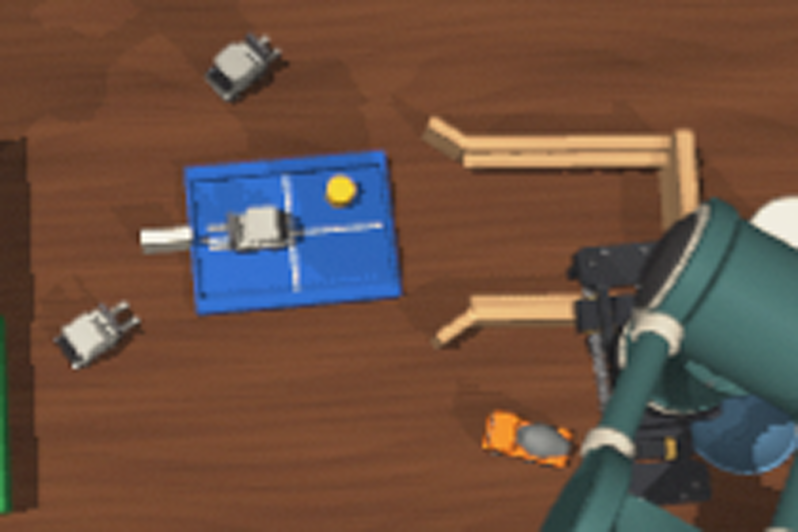

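Emit:
carry_out --deltas '[{"gripper": -0.3, "tx": -17, "ty": 29.5, "tz": -10, "roll": -0.12}, {"gripper": -0.3, "tx": -17, "ty": 29.5, "tz": -40, "roll": -0.24}, {"gripper": -0.3, "tx": -17, "ty": 29.5, "tz": -75, "roll": -0.311}, {"gripper": -0.3, "tx": -17, "ty": 29.5, "tz": -110, "roll": -0.311}, {"gripper": -0.3, "tx": -17, "ty": 29.5, "tz": -130, "roll": -0.311}]'

```text
time: 15.75
eef_pos: [0.4469, -0.2401, 0.078]
ee_rot: [[0.262, 0.965, -0.004], [0.965, -0.262, 0.003], [0.002, -0.004, -1.0]]
ft_force: [-0.1, 0.3, -0.6]
gripper_width: 0.0572
finger_force: 0.0
```

Emit:
carry_out --deltas '[{"gripper": -0.3, "tx": 0, "ty": 0, "tz": -20, "roll": 0}, {"gripper": -0.3, "tx": 0, "ty": 0, "tz": -40, "roll": 0}, {"gripper": -0.3, "tx": 0, "ty": 0, "tz": -56, "roll": 0}, {"gripper": -0.3, "tx": 0, "ty": 0, "tz": -66, "roll": 0}, {"gripper": -0.3, "tx": 0, "ty": 0, "tz": -69, "roll": 0}]'

```text
time: 16.17
eef_pos: [0.4474, -0.2412, 0.0106]
ee_rot: [[0.262, 0.965, -0.003], [0.965, -0.262, 0.002], [0.001, -0.004, -1.0]]
ft_force: [0.8, 0.6, 0.5]
gripper_width: 0.0574
finger_force: 0.0
```

Emit:
carry_out --deltas '[{"gripper": 1, "tx": 0, "ty": 0, "tz": 0, "roll": 0}, {"gripper": 1, "tx": 0, "ty": 0, "tz": 0, "roll": 0}, {"gripper": 1, "tx": 0, "ty": 0, "tz": 0, "roll": 0}, {"gripper": 1, "tx": 0, "ty": 0, "tz": 0, "roll": 0}, {"gripper": 1, "tx": 0, "ty": 0, "tz": 0, "roll": 0}]' --squeeze 15

```text
time: 16.58
eef_pos: [0.4491, -0.2439, 0.0138]
ee_rot: [[0.264, 0.965, 0.002], [0.965, -0.264, -0.001], [-0.0, 0.002, -1.0]]
ft_force: [-0.1, 1.7, 2.7]
gripper_width: 0.034
finger_force: 14.9
```

Emit:
carry_out --deltas '[{"gripper": 1, "tx": 0, "ty": 0, "tz": 8, "roll": 0}, {"gripper": 1, "tx": 0, "ty": 0, "tz": 25, "roll": 0}, {"gripper": 1, "tx": 0, "ty": 0, "tz": 50, "roll": 0}, {"gripper": 1, "tx": 0, "ty": 0, "tz": 80, "roll": 0}, {"gripper": 1, "tx": 0, "ty": 0, "tz": 105, "roll": 0}]'

```text
time: 17.0
eef_pos: [0.448, -0.2436, 0.1197]
ee_rot: [[0.264, 0.964, 0.0], [0.964, -0.264, -0.0], [-0.0, 0.001, -1.0]]
ft_force: [1.5, -0.7, -0.4]
gripper_width: 0.0334
finger_force: 14.9
```

Emit:
carry_out --deltas '[{"gripper": 1, "tx": 15, "ty": 13, "tz": 0, "roll": 0.06}, {"gripper": 1, "tx": 40, "ty": 35, "tz": 0, "roll": 0.12}, {"gripper": 1, "tx": 65, "ty": 58, "tz": 0, "roll": 0.18}, {"gripper": 1, "tx": 90, "ty": 80, "tz": 0, "roll": 0.25}, {"gripper": 1, "tx": 115, "ty": 102, "tz": 0, "roll": 0.311}]'

```text
time: 17.42
eef_pos: [0.5641, -0.1406, 0.1186]
ee_rot: [[-0.047, 0.999, 0.001], [0.999, 0.047, -0.0], [-0.0, 0.001, -1.0]]
ft_force: [0.1, 0.5, -1.6]
gripper_width: 0.0337
finger_force: 14.9
```

Emit:
carry_out --deltas '[{"gripper": 1, "tx": 25, "ty": 22, "tz": 0, "roll": 0}, {"gripper": 1, "tx": 45, "ty": 40, "tz": 0, "roll": 0}, {"gripper": 1, "tx": 56, "ty": 50, "tz": -15, "roll": 0}, {"gripper": 1, "tx": 56, "ty": 50, "tz": -40, "roll": 0}, {"gripper": 1, "tx": 56, "ty": 50, "tz": -65, "roll": 0}]'

```text
time: 17.83
eef_pos: [0.6215, -0.0908, 0.054]
ee_rot: [[-0.046, 0.999, 0.004], [0.999, 0.046, -0.001], [-0.001, 0.004, -1.0]]
ft_force: [-1.0, 0.1, -1.1]
gripper_width: 0.0338
finger_force: 14.9
```

Emit:
carry_out --deltas '[{"gripper": 1, "tx": 0, "ty": 0, "tz": -10, "roll": 0}, {"gripper": 1, "tx": 0, "ty": 0, "tz": -18, "roll": 0}, {"gripper": 1, "tx": 0, "ty": 0, "tz": -22, "roll": 0}, {"gripper": 1, "tx": 0, "ty": 0, "tz": -22, "roll": 0}, {"gripper": 1, "tx": 0, "ty": 0, "tz": -22, "roll": 0}]'

```text
time: 18.25
eef_pos: [0.6199, -0.0919, 0.0318]
ee_rot: [[-0.043, 0.999, 0.002], [0.999, 0.043, -0.0], [-0.0, 0.002, -1.0]]
ft_force: [0.3, 0.2, -0.6]
gripper_width: 0.0338
finger_force: 14.9
```

Lower the remaining 9.5 mm gently, release and lift.

Emit:
carry_out --deltas '[{"gripper": 1, "tx": 0, "ty": 0, "tz": -4, "roll": 0}, {"gripper": 1, "tx": 0, "ty": 0, "tz": -7, "roll": 0}, {"gripper": 1, "tx": 0, "ty": 0, "tz": -9, "roll": 0}, {"gripper": 1, "tx": 0, "ty": 0, "tz": -9.5, "roll": 0}, {"gripper": 1, "tx": 0, "ty": 0, "tz": -9.5, "roll": 0}]'

```text
time: 18.67
eef_pos: [0.6195, -0.0916, 0.0218]
ee_rot: [[-0.044, 0.999, 0.001], [0.999, 0.044, -0.0], [-0.0, 0.001, -1.0]]
ft_force: [-0.5, 0.4, 3.3]
gripper_width: 0.0339
finger_force: 14.9
```

Emit:
carry_out --deltas '[{"gripper": 0, "tx": 0, "ty": 0, "tz": 0, "roll": 0}, {"gripper": 0, "tx": 0, "ty": 0, "tz": 0, "roll": 0}, {"gripper": 0, "tx": 0, "ty": 0, "tz": 0, "roll": 0}, {"gripper": 0, "tx": 0, "ty": 0, "tz": 20, "roll": 0}, {"gripper": 0, "tx": 0, "ty": 0, "tz": 55, "roll": 0}]'

```text
time: 19.08
eef_pos: [0.6148, -0.0906, 0.0714]
ee_rot: [[-0.044, 0.999, -0.01], [0.999, 0.044, 0.002], [0.002, -0.01, -1.0]]
ft_force: [-0.4, 0.3, -0.8]
gripper_width: 0.0436
finger_force: 0.0
```

Emit:
carry_out --deltas '[{"gripper": 0, "tx": 0, "ty": 0, "tz": 40, "roll": 0}, {"gripper": 0, "tx": -10, "ty": 38, "tz": 60, "roll": 0}, {"gripper": 0, "tx": -10, "ty": 78, "tz": 60, "roll": 0}, {"gripper": 0, "tx": -10, "ty": 118, "tz": 60, "roll": 0}, {"gripper": 0, "tx": -10, "ty": 158, "tz": 60, "roll": 0}]'

```text
time: 19.5
eef_pos: [0.6094, 0.0679, 0.1373]
ee_rot: [[-0.043, 0.999, 0.002], [0.999, 0.043, 0.0], [0.0, 0.002, -1.0]]
ft_force: [0.7, -0.5, -0.6]
gripper_width: 0.0439
finger_force: 0.0
```

Emit:
carry_out --deltas '[{"gripper": 0, "tx": -2, "ty": 40, "tz": 0, "roll": -0.02}, {"gripper": 0, "tx": -3, "ty": 80, "tz": 0, "roll": -0.02}, {"gripper": 0, "tx": -5, "ty": 120, "tz": 0, "roll": -0.02}, {"gripper": 0, "tx": -7, "ty": 160, "tz": 0, "roll": -0.02}, {"gripper": 0, "tx": -8, "ty": 200, "tz": 0, "roll": -0.02}]'

```text
time: 19.92
eef_pos: [0.6005, 0.2685, 0.1359]
ee_rot: [[-0.024, 1.0, -0.0], [1.0, 0.024, -0.0], [-0.0, -0.0, -1.0]]
ft_force: [1.1, 0.0, 0.1]
gripper_width: 0.0441
finger_force: 0.0
```

Emit:
carry_out --deltas '[{"gripper": 0, "tx": 0, "ty": 30, "tz": 0, "roll": 0}, {"gripper": 0, "tx": 0, "ty": 45, "tz": -10, "roll": 0}, {"gripper": 0, "tx": 0, "ty": 45, "tz": -30, "roll": 0}, {"gripper": 0, "tx": 0, "ty": 45, "tz": -45, "roll": 0}, {"gripper": 0, "tx": 0, "ty": 45, "tz": -45, "roll": 0}]'

```text
time: 20.33
eef_pos: [0.5978, 0.3094, 0.0856]
ee_rot: [[-0.024, 1.0, -0.008], [1.0, 0.024, -0.004], [-0.004, -0.008, -1.0]]
ft_force: [-1.1, -0.2, -0.5]
gripper_width: 0.0444
finger_force: 0.0
```

```bash
python3 - <<'E'
from h import *
print(bot.get_obs()['eef_pos'])
d=img('top','top7');M=masks(d)
for n,z in(('blue',.018),('yellow',.034),('orange',.03)):
    for c in comps(M[n],15)[:8]:
        r=rect(d,c,z)
        if 570<r[0]<740 and -150<r[1]<60: print(n,cv2.contourArea(c),r)
s=img('scene','scene7')['pixels']
a=cv2.resize(s[170:260,170:330],None,fx=3.5,fy=3.5,interpolation=2);b=cv2.resize(d['pixels'][150:230,225:385],None,fx=3.5,fy=3.5,interpolation=2)
cv2.imwrite('pics/c7.png',np.vstack([a,b])[:600])
E
```

```text
[0.59784743 0.30937769 0.08556876]
blue 1570.0 [650.9 -52.3 186.2 138.6 -87.6]
yellow 30.0 [683.6 -98.6  22.2  21.3  -3.7]
orange 29.0 [ 622.5 -101.7   63.4   28.8   87.2]
```

View pics/c7.png

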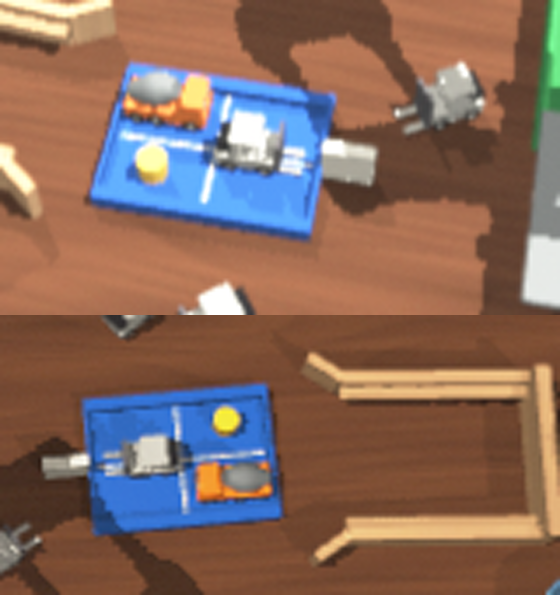

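The mixer, forklift and drum are all upright and inside the rim. Now I close the lid.

Emit:
carry_out --deltas '[{"gripper": 0, "tx": 2, "ty": 3, "tz": -10, "roll": 0}, {"gripper": 0, "tx": 2, "ty": 3, "tz": -18, "roll": 0}, {"gripper": 0, "tx": 2, "ty": 3, "tz": -23, "roll": 0}, {"gripper": 1, "tx": 2, "ty": 3, "tz": -24, "roll": 0}, {"gripper": 1, "tx": 2, "ty": 3, "tz": -24, "roll": 0}]' --squeeze 10

```text
time: 20.85
eef_pos: [0.6028, 0.3141, 0.0664]
ee_rot: [[-0.024, 1.0, -0.001], [1.0, 0.024, -0.001], [-0.001, -0.001, -1.0]]
ft_force: [-0.2, 1.7, -0.8]
gripper_width: 0.0328
finger_force: 0.0
```

Emit:
carry_out --deltas '[{"gripper": 1, "tx": 0, "ty": 0, "tz": 0, "roll": 0}, {"gripper": 1, "tx": 0, "ty": 0, "tz": 0, "roll": 0}, {"gripper": 1, "tx": 0, "ty": 0, "tz": 0, "roll": 0}, {"gripper": 1, "tx": 0, "ty": 0, "tz": 0, "roll": 0}]'

```text
time: 21.18
eef_pos: [0.6004, 0.3146, 0.0674]
ee_rot: [[-0.024, 1.0, -0.006], [1.0, 0.024, -0.001], [-0.001, -0.006, -1.0]]
ft_force: [-8.5, 1.0, 5.3]
gripper_width: 0.0117
finger_force: 10.0
```

Emit:
carry_out --deltas '[{"gripper": 1, "tx": -15, "ty": -0.3, "tz": 0, "roll": 0}, {"gripper": 1, "tx": -35, "ty": -0.7, "tz": 0, "roll": 0}, {"gripper": 1, "tx": -60, "ty": -1.2, "tz": 0, "roll": 0}, {"gripper": 1, "tx": -85, "ty": -1.7, "tz": 0, "roll": 0}, {"gripper": 1, "tx": -110, "ty": -2.2, "tz": 0, "roll": 0}]'

```text
time: 21.6
eef_pos: [0.4933, 0.3124, 0.0675]
ee_rot: [[-0.024, 1.0, 0.002], [1.0, 0.024, 0.001], [0.001, 0.002, -1.0]]
ft_force: [3.1, 0.1, -2.2]
gripper_width: 0.012
finger_force: 10.0
```

Emit:
carry_out --deltas '[{"gripper": 1, "tx": -22, "ty": -0.4, "tz": 0, "roll": 0}, {"gripper": 1, "tx": -40, "ty": -0.8, "tz": 0, "roll": 0}, {"gripper": 1, "tx": -52, "ty": -1, "tz": 0, "roll": 0}, {"gripper": 1, "tx": -60, "ty": -1.2, "tz": 0, "roll": 0}, {"gripper": 1, "tx": -64, "ty": -1.3, "tz": 0, "roll": 0}]'

```text
time: 22.02
eef_pos: [0.4287, 0.311, 0.0675]
ee_rot: [[-0.025, 1.0, 0.001], [1.0, 0.025, -0.0], [-0.0, 0.001, -1.0]]
ft_force: [1.9, -2.0, -1.4]
gripper_width: 0.012
finger_force: 10.0
```

Emit:
carry_out --deltas '[{"gripper": 1, "tx": -2, "ty": 0, "tz": 0, "roll": 0}, {"gripper": 1, "tx": -3, "ty": 0, "tz": 0, "roll": 0}, {"gripper": 1, "tx": -3, "ty": 0, "tz": 0, "roll": 0}]'

```text
time: 22.27
eef_pos: [0.4267, 0.311, 0.0674]
ee_rot: [[-0.024, 1.0, 0.0], [1.0, 0.024, -0.0], [-0.0, 0.0, -1.0]]
ft_force: [-0.9, -2.4, 2.6]
gripper_width: 0.0124
finger_force: 10.0
```

The lid is back to its shut position (0.4267 against 0.4262 at the start). I release, lift and move above the dock to measure it from close by.

Emit:
carry_out --deltas '[{"gripper": 0.3, "tx": 0, "ty": 0, "tz": 0, "roll": 0}, {"gripper": 0.3, "tx": 0, "ty": 0, "tz": 0, "roll": 0}, {"gripper": 0.3, "tx": 0, "ty": 0, "tz": 40, "roll": 0}, {"gripper": 0.3, "tx": 0, "ty": 0, "tz": 80, "roll": 0}, {"gripper": 0.3, "tx": 10, "ty": -20, "tz": 115, "roll": 0}]'

```text
time: 22.68
eef_pos: [0.4352, 0.293, 0.1834]
ee_rot: [[-0.026, 1.0, -0.002], [1.0, 0.026, 0.002], [0.002, -0.002, -1.0]]
ft_force: [0.8, 0.2, 0.8]
gripper_width: 0.0311
finger_force: 0.0
```

Emit:
carry_out --deltas '[{"gripper": 0.3, "tx": 13, "ty": -35, "tz": 18, "roll": 0}, {"gripper": 0.3, "tx": 26, "ty": -70, "tz": 35, "roll": 0}, {"gripper": 0.3, "tx": 39, "ty": -108, "tz": 45, "roll": 0}, {"gripper": 0.3, "tx": 52, "ty": -147, "tz": 50, "roll": 0}, {"gripper": 0.3, "tx": 65, "ty": -186, "tz": 55, "roll": 0}]'

```text
time: 23.1
eef_pos: [0.5021, 0.1037, 0.2384]
ee_rot: [[-0.025, 1.0, 0.002], [1.0, 0.025, 0.001], [0.001, 0.002, -1.0]]
ft_force: [0.6, 0.1, 0.6]
gripper_width: 0.0309
finger_force: 0.0
```

Emit:
carry_out --deltas '[{"gripper": 0.3, "tx": 13, "ty": -39, "tz": 5, "roll": 0}, {"gripper": 0.3, "tx": 26, "ty": -78, "tz": 10, "roll": 0}, {"gripper": 0.3, "tx": 39, "ty": -117, "tz": 10, "roll": 0}, {"gripper": 0.3, "tx": 52, "ty": -156, "tz": 10, "roll": 0}, {"gripper": 0.3, "tx": 65, "ty": -195, "tz": 10, "roll": 0}]'

```text
time: 23.52
eef_pos: [0.5668, -0.092, 0.2473]
ee_rot: [[-0.024, 1.0, 0.001], [1.0, 0.024, 0.001], [0.001, 0.001, -1.0]]
ft_force: [0.3, 0.3, 1.2]
gripper_width: 0.0305
finger_force: 0.0
```

Emit:
carry_out --deltas '[{"gripper": 0.3, "tx": 13, "ty": -39, "tz": 5, "roll": 0}, {"gripper": 0.3, "tx": 26, "ty": -78, "tz": 10, "roll": 0}, {"gripper": 0.3, "tx": 39, "ty": -117, "tz": 10, "roll": 0}, {"gripper": 0.3, "tx": 52, "ty": -156, "tz": 10, "roll": 0}, {"gripper": 0.3, "tx": 65, "ty": -195, "tz": 10, "roll": 0}]'

```text
time: 23.93
eef_pos: [0.6318, -0.287, 0.2569]
ee_rot: [[-0.024, 1.0, 0.0], [1.0, 0.024, 0.001], [0.001, 0.0, -1.0]]
ft_force: [0.1, 0.7, 0.5]
gripper_width: 0.0309
finger_force: 0.0
```

Emit:
carry_out --deltas '[{"gripper": 0.3, "tx": 5, "ty": -35, "tz": 0, "roll": 0}, {"gripper": 0.3, "tx": 5, "ty": -70, "tz": 0, "roll": 0}, {"gripper": 0.3, "tx": 5, "ty": -75, "tz": 0, "roll": 0}, {"gripper": 0.3, "tx": 5, "ty": -75, "tz": 0, "roll": 0}, {"gripper": 0.3, "tx": 5, "ty": -75, "tz": 0, "roll": 0}]'

```text
time: 24.35
eef_pos: [0.636, -0.3598, 0.2563]
ee_rot: [[-0.023, 1.0, -0.001], [1.0, 0.023, 0.002], [0.002, -0.001, -1.0]]
ft_force: [0.1, 0.6, -0.2]
gripper_width: 0.031
finger_force: 0.0
```

```bash
python3 - <<'E'
from h import *
print(bot.get_obs()['eef_pos'])
d=img('wrist','wrist8');img('top','top8')
E
```

```text
[ 0.6360403  -0.35975403  0.25631751]
```

View pics/wrist8.png

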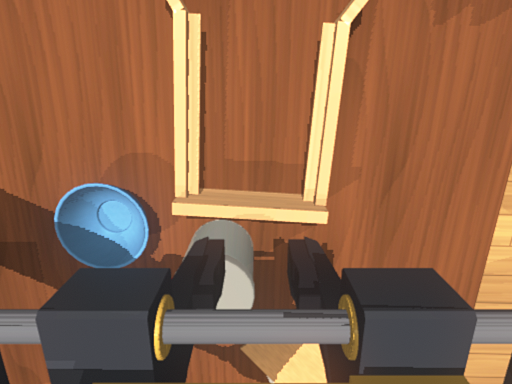

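The rail tops are at about (174–187, rows 10–197) and (337–351, row 20) to (316–329, row 204). The front top edge of the back stop runs from (174,199) to (328,209).

```bash
python3 - <<'E'
from h import *
d=img('wrist')
w=cv2.cvtColor(d['pixels'],cv2.COLOR_BGR2GRAY).astype(int)
for r in (40,80,120,160,185):
    row=w[r]; g=np.abs(row[2:]-row[:-2]); e=[i+1 for i in range(165,365) if g[i]>22 and g[i]==g[i-2:i+3].max()]
    print(r,[(u,*(pt(d,u,r,.045)[:2]*1000).round(1)) for u in e])
for u in(200,250,300):
    col=w[:,u]; g=np.abs(col[2:]-col[:-2]); e=[i+1 for i in range(180,225) if g[i]>15 and g[i]==g[i-2:i+3].max()]
    print('c',u,[(v,*(pt(d,u,v,.045)[:2]*1000).round(1)) for v in e])
E
```

```text
40 [(173, np.float64(551.3), np.float64(-235.6)), (185, np.float64(563.1), np.float64(-235.3)), (188, np.float64(566.1), np.float64(-235.2)), (200, np.float64(577.9), np.float64(-234.9)), (206, np.float64(583.8), np.float64(-234.8)), (320, np.float64(696.0), np.float64(-232.0)), (332, np.float64(707.8), np.float64(-231.7)), (335, np.float64(710.8), np.float64(-231.6)), (348, np.float64(723.6), np.float64(-231.3))]
80 [(173, np.float64(549.4), np.float64(-272.9)), (185, np.float64(561.7), np.float64(-272.6)), (188, np.float64(564.7), np.float64(-272.5)), (200, np.float64(576.9), np.float64(-272.2)), (206, np.float64(583.1), np.float64(-272.1)), (315, np.float64(694.0), np.float64(-269.3)), (330, np.float64(709.3), np.float64(-268.9)), (342, np.float64(721.5), np.float64(-268.6))]
120 [(174, np.float64(548.5), np.float64(-312.9)), (185, np.float64(560.1), np.float64(-312.6)), (188, np.float64(563.3), np.float64(-312.5)), (199, np.float64(574.9), np.float64(-312.2)), (204, np.float64(580.1), np.float64(-312.1)), (311, np.float64(693.0), np.float64(-309.3)), (325, np.float64(707.8), np.f
[... 635 characters left out ...]
loat64(577.4), np.float64(-383.6)), (304, np.float64(690.5), np.float64(-380.7)), (317, np.float64(705.1), np.float64(-380.4)), (328, np.float64(717.4), np.float64(-380.1))]
c 200 [(188, np.float64(574.0), np.float64(-387.2)), (193, np.float64(573.8), np.float64(-393.1)), (204, np.float64(573.5), np.float64(-406.3)), (217, np.float64(573.1), np.float64(-422.2))]
c 250 [(191, np.float64(630.2), np.float64(-389.3)), (208, np.float64(630.6), np.float64(-409.7)), (220, np.float64(630.9), np.float64(-424.5))]
c 300 [(187, np.float64(686.2), np.float64(-383.2)), (195, np.float64(686.8), np.float64(-392.6)), (211, np.float64(688.1), np.float64(-411.9)), (223, np.float64(689.1), np.float64(-426.7))]
```

Emit:
carry_out --deltas '[{"gripper": 0.1, "tx": 1, "ty": 35, "tz": 0, "roll": 0.017}, {"gripper": 0.1, "tx": 2, "ty": 76, "tz": 0, "roll": 0.017}, {"gripper": 0.1, "tx": 3, "ty": 117, "tz": 0, "roll": 0.017}, {"gripper": 0.1, "tx": 4, "ty": 158, "tz": 0, "roll": 0.017}, {"gripper": 0.1, "tx": 5, "ty": 199, "tz": 0, "roll": 0.017}]'

```text
time: 24.92
eef_pos: [0.6407, -0.1576, 0.2576]
ee_rot: [[-0.042, 0.999, 0.001], [0.999, 0.042, 0.0], [0.0, 0.001, -1.0]]
ft_force: [-0.1, -0.4, -0.4]
gripper_width: 0.0393
finger_force: 0.0
```

Emit:
carry_out --deltas '[{"gripper": 0.1, "tx": 1, "ty": 40, "tz": 0, "roll": 0}, {"gripper": 0.1, "tx": 2, "ty": 80, "tz": 0, "roll": 0}, {"gripper": 0.1, "tx": 3, "ty": 100, "tz": 0, "roll": 0}, {"gripper": 0.1, "tx": 3, "ty": 100, "tz": 0, "roll": 0}, {"gripper": 0.1, "tx": 3, "ty": 100, "tz": 0, "roll": 0}]'

```text
time: 25.33
eef_pos: [0.6439, -0.0585, 0.2577]
ee_rot: [[-0.045, 0.999, 0.001], [0.999, 0.045, -0.0], [-0.0, 0.001, -1.0]]
ft_force: [-1.3, -0.9, -0.3]
gripper_width: 0.0398
finger_force: 0.0
```

```bash
python3 - <<'E'
from h import *
print(bot.get_obs()['eef_pos'])
d=img('wrist','wrist9');M=masks(d)
for n,z in(('blue',.018),('grey',.045),('yellow',.034),('orange',.03)):
    for c in comps(M[n],100)[:6]: print(n,c[:,0].mean(0).round(),cv2.contourArea(c),rect(d,c,z))
E
```

```text
[ 0.64385553 -0.05850963  0.25768322]
blue [256. 148.] 15869.5 [649.1 -49.4 187.  138.1 -87.7]
grey [246. 327.] 5742.0 [ 651.  -277.4  289.4   45.5    2.6]
grey [261. 123.] 1608.0 [646.4  -4.6 103.3  78.8   2.6]
grey [401. 116.] 1241.5 [798.7  -1.4  50.4  42.2 -51.3]
grey [233. 206.] 660.0 [ 619.9 -109.9   45.3   27.5  -89.2]
grey [262.  39.] 541.5 [644.1  66.3  46.2  11.4 -88.7]
grey [503. 329.] 421.5 [ 977.1 -261.8   45.3   24.6  -84.3]
yellow [287. 193.] 357.5 [682.9 -93.4  28.3  23.4 -86.2]
yellow [232. 178.] 341.0 [ 6.174e+02 -7.820e+01  3.040e+01  1.710e+01 -5.000e-01]
yellow [138. 333.] 107.5 [ 495.1 -301.3   79.5    7.1   84.4]
```

Emit:
carry_out --deltas '[{"gripper": 0.1, "tx": 1, "ty": 40, "tz": 0, "roll": 0}, {"gripper": 0.1, "tx": 1, "ty": 80, "tz": 0, "roll": 0}, {"gripper": 0.1, "tx": 1, "ty": 115, "tz": -10, "roll": 0}, {"gripper": 0.1, "tx": 1, "ty": 124, "tz": -45, "roll": 0}, {"gripper": 0.1, "tx": 1, "ty": 124, "tz": -85, "roll": 0}]'

```text
time: 25.8
eef_pos: [0.6483, 0.0648, 0.1755]
ee_rot: [[-0.043, 0.999, 0.009], [0.999, 0.043, 0.001], [0.001, 0.009, -1.0]]
ft_force: [-0.2, -0.7, -1.0]
gripper_width: 0.0397
finger_force: 0.0
```

Emit:
carry_out --deltas '[{"gripper": 0.1, "tx": 0, "ty": 0, "tz": -40, "roll": 0}, {"gripper": 0.1, "tx": 0, "ty": 0, "tz": -75, "roll": 0}, {"gripper": 0.1, "tx": 0, "ty": 0, "tz": -105, "roll": 0}, {"gripper": 0.1, "tx": 0, "ty": 0, "tz": -125, "roll": 0}, {"gripper": 0.1, "tx": 0, "ty": 0, "tz": -135, "roll": 0}]'

```text
time: 26.22
eef_pos: [0.6425, 0.0612, 0.033]
ee_rot: [[-0.039, 0.999, -0.006], [0.999, 0.039, -0.001], [-0.0, -0.006, -1.0]]
ft_force: [-0.7, -0.7, -0.4]
gripper_width: 0.0394
finger_force: 0.0
```

Emit:
carry_out --deltas '[{"gripper": 0.1, "tx": 0, "ty": 0, "tz": -7, "roll": 0}, {"gripper": 0.1, "tx": 0, "ty": 0, "tz": -12, "roll": 0}, {"gripper": 0.1, "tx": 0, "ty": 0, "tz": -15, "roll": 0}, {"gripper": 0.1, "tx": 0, "ty": 0, "tz": -15, "roll": 0}]'

```text
time: 26.55
eef_pos: [0.6461, 0.0628, 0.023]
ee_rot: [[-0.041, 0.999, 0.002], [0.999, 0.041, 0.0], [-0.0, 0.002, -1.0]]
ft_force: [-0.4, 0.3, 1.1]
gripper_width: 0.0395
finger_force: 0.0
```

Emit:
carry_out --deltas '[{"gripper": 1, "tx": 0, "ty": 0, "tz": 0, "roll": 0}, {"gripper": 1, "tx": 0, "ty": 0, "tz": 0, "roll": 0}, {"gripper": 1, "tx": 0, "ty": 0, "tz": 0, "roll": 0}, {"gripper": 1, "tx": 0, "ty": 0, "tz": 0, "roll": 0}, {"gripper": 1, "tx": 0, "ty": 0, "tz": 0, "roll": 0}]' --squeeze 45

```text
time: 26.97
eef_pos: [0.6454, 0.0632, 0.0228]
ee_rot: [[-0.041, 0.999, 0.001], [0.999, 0.041, 0.0], [0.0, 0.001, -1.0]]
ft_force: [-0.3, -0.2, 3.5]
gripper_width: 0.0113
finger_force: 45.0
```

Emit:
carry_out --deltas '[{"gripper": 1, "tx": 0.2, "ty": -2, "tz": 0, "roll": 0}, {"gripper": 1, "tx": 0.4, "ty": -6, "tz": 0, "roll": -0.01}, {"gripper": 1, "tx": 0.8, "ty": -12, "tz": 0, "roll": -0.02}, {"gripper": 1, "tx": 1.2, "ty": -19, "tz": 0, "roll": -0.033}, {"gripper": 1, "tx": 1.7, "ty": -26, "tz": 0, "roll": -0.046}]'

```text
time: 27.38
eef_pos: [0.6477, 0.0372, 0.0228]
ee_rot: [[0.006, 1.0, 0.002], [1.0, -0.006, 0.001], [0.001, 0.002, -1.0]]
ft_force: [1.6, 5.2, 3.9]
gripper_width: 0.0119
finger_force: 45.0
```

Emit:
carry_out --deltas '[{"gripper": 1, "tx": 0.5, "ty": -7, "tz": 0, "roll": -0.012}, {"gripper": 1, "tx": 1, "ty": -14, "tz": 0, "roll": -0.024}, {"gripper": 1, "tx": 1.3, "ty": -20, "tz": 0, "roll": -0.034}, {"gripper": 1, "tx": 1.5, "ty": -23, "tz": 0, "roll": -0.036}, {"gripper": 1, "tx": 1.5, "ty": -23, "tz": 0, "roll": -0.036}]'

```text
time: 27.8
eef_pos: [0.6491, 0.0129, 0.0228]
ee_rot: [[0.042, 0.999, 0.001], [0.999, -0.042, -0.0], [-0.0, 0.001, -1.0]]
ft_force: [0.8, 1.5, 6.0]
gripper_width: 0.0117
finger_force: 45.0
```

```bash
python3 - <<'E'
from h import *
o=bot.get_obs();print(o['eef_pos'],o['ee_rot'][0],o['ft_force'],o['gripper_width'])
d=img('top','top10');M=masks(d)
for n,z in(('blue',.018),('yellow',.034),('orange',.03)):
    for c in comps(M[n],15)[:8]:
        r=rect(d,c,z)
        if 570<r[0]<740 and -220<r[1]<60: print(n,cv2.contourArea(c),r)
d=img('scene');M=masks(d)
for c in comps(M['yellow']|M['blue'],15)[:3]: print(rect(d,c,.018))
E
```

```text
[0.64913837 0.01288686 0.02279814] [0.0422783  0.99910488 0.00140877] [0.8213621  1.53110467 5.98318517] 0.011705614773645786
blue 433.5 [ 675.1 -135.4  121.4   73.9   87.2]
blue 195.0 [ 607.  -140.6  106.7   61.5   87.2]
yellow 31.5 [ 675.8 -152.4   24.7   22.1  -30.4]
orange 37.5 [ 615.1 -130.6   36.    21.4    9.7]
[675.7 -99.6 184.3  84.5  87.1]
[595.5 -61.9  61.4  36.9  77.6]
```

Emit:
carry_out --deltas '[{"gripper": 1, "tx": -0.2, "ty": -4, "tz": 0, "roll": 0}, {"gripper": 1, "tx": -0.6, "ty": -12, "tz": 0, "roll": 0}, {"gripper": 1, "tx": -1, "ty": -22, "tz": 0, "roll": 0}, {"gripper": 1, "tx": -1.4, "ty": -32, "tz": 0, "roll": 0}, {"gripper": 1, "tx": -1.8, "ty": -42, "tz": 0, "roll": 0}]'

```text
time: 28.32
eef_pos: [0.647, -0.0279, 0.0228]
ee_rot: [[0.042, 0.999, 0.001], [0.999, -0.042, 0.001], [0.001, 0.001, -1.0]]
ft_force: [0.5, 6.1, 5.8]
gripper_width: 0.0117
finger_force: 45.0
```

Emit:
carry_out --deltas '[{"gripper": 1, "tx": -0.4, "ty": -10, "tz": 0, "roll": 0}, {"gripper": 1, "tx": -0.9, "ty": -20, "tz": 0, "roll": 0}, {"gripper": 1, "tx": -1.3, "ty": -30, "tz": 0, "roll": 0}, {"gripper": 1, "tx": -1.7, "ty": -40, "tz": 0, "roll": 0}, {"gripper": 1, "tx": -2.1, "ty": -50, "tz": 0, "roll": 0}]'

```text
time: 28.73
eef_pos: [0.6448, -0.078, 0.0228]
ee_rot: [[0.042, 0.999, 0.001], [0.999, -0.042, 0.001], [0.001, 0.001, -1.0]]
ft_force: [0.6, 7.0, 7.0]
gripper_width: 0.0118
finger_force: 45.0
```

Emit:
carry_out --deltas '[{"gripper": 1, "tx": -0.4, "ty": -10, "tz": 0, "roll": 0}, {"gripper": 1, "tx": -0.9, "ty": -20, "tz": 0, "roll": 0}, {"gripper": 1, "tx": -1.3, "ty": -30, "tz": 0, "roll": 0}, {"gripper": 1, "tx": -1.7, "ty": -40, "tz": 0, "roll": 0}, {"gripper": 1, "tx": -2.1, "ty": -50, "tz": 0, "roll": 0}]'

```text
time: 29.15
eef_pos: [0.6425, -0.1279, 0.0228]
ee_rot: [[0.042, 0.999, 0.0], [0.999, -0.042, 0.001], [0.001, 0.0, -1.0]]
ft_force: [1.2, 6.8, 6.5]
gripper_width: 0.0119
finger_force: 45.0
```

Emit:
carry_out --deltas '[{"gripper": 1, "tx": -0.4, "ty": -10, "tz": 0, "roll": 0}, {"gripper": 1, "tx": -0.9, "ty": -20, "tz": 0, "roll": 0}, {"gripper": 1, "tx": -1.3, "ty": -30, "tz": 0, "roll": 0}, {"gripper": 1, "tx": -1.7, "ty": -40, "tz": 0, "roll": 0}, {"gripper": 1, "tx": -2, "ty": -47, "tz": 0, "roll": 0}]'

```text
time: 29.57
eef_pos: [0.6404, -0.1753, 0.0228]
ee_rot: [[0.042, 0.999, 0.0], [0.999, -0.042, 0.001], [0.001, 0.0, -1.0]]
ft_force: [0.9, 7.6, 7.0]
gripper_width: 0.0115
finger_force: 45.0
```

Emit:
carry_out --deltas '[{"gripper": 1, "tx": -0.2, "ty": -5, "tz": 0, "roll": 0}, {"gripper": 1, "tx": -0.4, "ty": -10, "tz": 0, "roll": 0}, {"gripper": 1, "tx": -0.6, "ty": -14, "tz": 0, "roll": 0}, {"gripper": 1, "tx": -0.7, "ty": -17, "tz": 0, "roll": 0}, {"gripper": 1, "tx": -0.8, "ty": -20, "tz": 0, "roll": 0}]'

```text
time: 29.98
eef_pos: [0.6396, -0.1945, 0.0228]
ee_rot: [[0.042, 0.999, -0.0], [0.999, -0.042, 0.001], [0.001, -0.0, -1.0]]
ft_force: [0.4, 7.0, 7.7]
gripper_width: 0.0121
finger_force: 45.0
```

Not yet against the stop; creep on until the force rises.

Emit:
carry_out --deltas '[{"gripper": 1, "tx": -0.1, "ty": -2, "tz": 0, "roll": 0}, {"gripper": 1, "tx": -0.2, "ty": -4, "tz": 0, "roll": 0}, {"gripper": 1, "tx": -0.2, "ty": -5, "tz": 0, "roll": 0}, {"gripper": 1, "tx": -0.2, "ty": -6, "tz": 0, "roll": 0}, {"gripper": 1, "tx": -0.2, "ty": -6, "tz": 0, "roll": 0}]'

```text
time: 30.4
eef_pos: [0.6394, -0.1969, 0.0228]
ee_rot: [[0.043, 0.999, -0.001], [0.999, -0.043, 0.006], [0.006, -0.001, -1.0]]
ft_force: [-0.4, 18.1, 10.3]
gripper_width: 0.0116
finger_force: 45.0
```

Emit:
carry_out --deltas '[{"gripper": 1, "tx": 0, "ty": -1, "tz": 0, "roll": 0}, {"gripper": 1, "tx": 0, "ty": -2, "tz": 0, "roll": 0}, {"gripper": 1, "tx": 0, "ty": -2, "tz": 0, "roll": 0}]'

```text
time: 30.65
eef_pos: [0.6392, -0.197, 0.0228]
ee_rot: [[0.043, 0.999, -0.002], [0.999, -0.043, 0.009], [0.009, -0.002, -1.0]]
ft_force: [-0.1, 22.5, 11.4]
gripper_width: 0.0116
finger_force: 45.0
```

Emit:
carry_out --deltas '[{"gripper": 1, "tx": 0, "ty": 3, "tz": 0, "roll": 0}, {"gripper": 0.1, "tx": 0, "ty": 4, "tz": 0, "roll": 0}, {"gripper": 0.1, "tx": 0, "ty": 4, "tz": 0, "roll": 0}, {"gripper": 0.1, "tx": 0, "ty": 4, "tz": 0, "roll": 0}, {"gripper": 0.1, "tx": 0, "ty": 4, "tz": 0, "roll": 0}]'

```text
time: 31.07
eef_pos: [0.6384, -0.1998, 0.0213]
ee_rot: [[0.042, 0.999, -0.002], [0.999, -0.042, -0.0], [-0.0, -0.002, -1.0]]
ft_force: [-0.5, 0.1, 0.4]
gripper_width: 0.0366
finger_force: 0.0
```

Emit:
carry_out --deltas '[{"gripper": 0.1, "tx": 0, "ty": 0, "tz": 10, "roll": 0}, {"gripper": 0.1, "tx": 0, "ty": 0, "tz": 35, "roll": 0}, {"gripper": 0.1, "tx": 0, "ty": 0, "tz": 70, "roll": 0}, {"gripper": 0.1, "tx": 0, "ty": 0, "tz": 110, "roll": 0}, {"gripper": 0.1, "tx": 0, "ty": 0, "tz": 150, "roll": 0}]'

```text
time: 31.48
eef_pos: [0.6384, -0.1994, 0.1733]
ee_rot: [[0.042, 0.999, -0.002], [0.999, -0.042, 0.0], [0.0, -0.002, -1.0]]
ft_force: [0.7, -1.1, -0.5]
gripper_width: 0.0398
finger_force: 0.0
```

Emit:
carry_out --deltas '[{"gripper": 0.1, "tx": -30, "ty": 25, "tz": 10, "roll": 0}, {"gripper": 0.1, "tx": -55, "ty": 55, "tz": 20, "roll": 0}, {"gripper": 0.1, "tx": -80, "ty": 85, "tz": 30, "roll": 0}, {"gripper": 0.1, "tx": -105, "ty": 115, "tz": 40, "roll": 0}, {"gripper": 0.1, "tx": -130, "ty": 145, "tz": 40, "roll": 0}]'

```text
time: 31.9
eef_pos: [0.5094, -0.0537, 0.2151]
ee_rot: [[0.042, 0.999, 0.004], [0.999, -0.042, -0.001], [-0.001, 0.005, -1.0]]
ft_force: [0.7, 0.7, 0.3]
gripper_width: 0.0397
finger_force: 0.0
```

```bash
python3 - <<'E'
from h import *
o=bot.get_obs();print(o['eef_pos'],o['ft_force'],o['gripper_width'])
d=img('top');M=masks(d)
for n,z in(('blue',.018),('yellow',.034),('orange',.03),('grey',.058)):
    for c in comps(M[n],15)[:9]:
        r=rect(d,c,z)
        if 400<r[0]<740 and -430<r[1]<400: print(n,cv2.contourArea(c),r)
s=img('scene')['pixels']
a=cv2.resize(s[120:250,90:400],None,fx=2.1,fy=2.1,interpolation=2);b=cv2.resize(d['pixels'][140:280,130:440],None,fx=2.1,fy=2.1,interpolation=2)
cv2.imwrite('pics/final.png',np.vstack([a,b])[:600])
E
```

```text
[ 0.50938257 -0.05373001  0.21510438] [0.7452045  0.69868368 0.25503425] 0.03970339941490374
blue 832.0 [ 641.  -310.7  188.   117.3   87.2]
yellow 39.0 [ 665.3 -360.    29.    22.2  -48.7]
orange 55.0 [ 604.6 -357.4   69.6   32.4   87.2]
grey 2752.0 [493.7 307.7 179.  178.2   1.2]
grey 113.5 [ 635.1 -262.7   75.6   32.    87.2]
grey 97.5 [555.5 135.9  54.4  34.4 -58.4]
grey 61.0 [619.4 -26.2 135.6  37.6  -7. ]
grey 39.0 [ 539.  -178.7   33.9   28.3   11.1]
```

View pics/final.png

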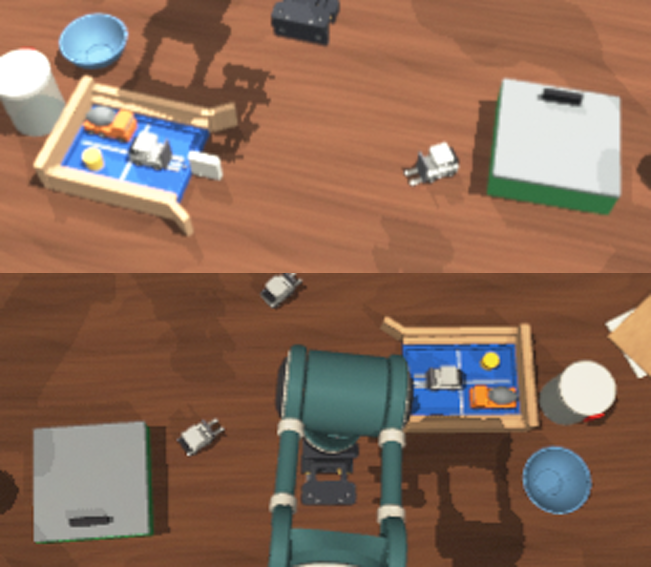

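The final view shows the lid shut, the tray seated against the back stop, and the drum, mixer and forklift upright on it. The jar, bowl and cactus are undisturbed.

```bash
python3 -c "
from bench import bot
print(bot.sign_off())"
```

```text
the job is handed in; nothing more can be done
None
```

I handed the job in, with no verdict shown: the drum, mixer and forklift are upright on the tray, the tray is against the holder's back stop, the lid is shut, and the van was absent.

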